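Hang the guard door back on the disc sander

TASK

Take the yellow guard door out of its wooden rack and hang it back on the small green disc sander: with the door standing open, pointing out from the front of the sander, lower both hinge knuckles fully down onto the two brass hinge pins and let go of it. Then push the door shut until it rests against the stop post. Work gently, never forcing or dropping the door on the pins, and leave the jar, glue tube and wood slices where they are.

Things in the scene. Friction and masses are not known exactly. Their poses are not given: they have to be found in the camera images.
- sander: small green bench disc sander, fixed, base plate 165 x 170 mm and 12 mm thick, 131 mm high overall. Origin: on the table under the base, midway across its width, in the plane of the shut guard. z up; x points back into the machine, so its open front faces -x (disc at x = +56 mm); y points to the left of someone standing before it. Base runs from x = -25 to +140 mm.
- hinge_mark (a point): reference mark at the left end of the hinge leaf's slots: sander x = 0, y = +72 mm, height 32 mm (top of the lower arm, on which the lower knuckle comes to rest). IMPORTANT: the leaf is clamped tight somewhere along its slots; the true axis of both pins lies 4 to 30 mm to the right (-y) of the mark, exact in x. Where is not reported: look or feel for it.
- upper_mark (a point): the same mark at the upper seat, height 117 mm. Both brass pins are upright on one axis, 8 mm in diameter, 18 mm high, the top 2.5 mm tapered to 5.6 mm; tips at heights 50 and 135 mm. Their arms are 16 mm wide (y) and reach 9 mm in front of the axis; the leaf's upright plate begins 13 mm behind the axis, on a post 124 mm high. The leaf does not shift in use.
- stop_face (a point): front of the stop post (22 mm wide, top at height 130 mm), at sander x = +4 mm, y = -63 mm, height 70 mm; the back of the shut door rests against it
- guard_door: loose yellow door with clear window, about 0.25 kg, upright in the rack. Origin: on the axis of its two knuckles, level with its lower edge. z up, x along the panel to the free edge, y normal to it. Panel 8 mm thick (y +-4), x = 14 to 135, z = 0 to 130 mm; grip it across the thickness at the top edge. Fully hung, the origin is 20 mm above the table. On the pins it turns freely and stays where left.
- door_knuckle (a point): centre of the lower knuckle's underside, z = 12 mm in the door's frame; the upper knuckle's underside is 85 mm above it. Both are upright steel tubes, open below, 19 mm outside, 10.4 mm bore, 20 mm high. Standing open, the door's x axis points along the sander's -x, straight out of its front; shut, along the sander's -y.
- door_free_corner (a point): lower corner of the door at its free edge, x = 135 mm, z = 0 in the door's frame; with the door shut it lies at sander x = 0, y = -67 to -93 mm
- rack: fixed wooden rack 90 x 70 mm, 48 mm high, with a slot along its x axis, 10.4 mm wide, 28 mm deep, in which the door stands with its lower edge 20 mm above the table. Origin: under its centre, on the table.
- brush_jar: clear glass jar, 71 mm across, 107 mm high, origin under its centre; leave alone
- glue_tube: red glue tube lying, 136 x 40 x 27 mm, origin under its centre; leave alone
- slice_10: one of the two oval wood slices lying near the glue tube, 50 x 63 x 12 mm, origin under its centre; leave alone
- slice_05: the other oval wood slice near the glue tube, 48 x 62 x 12 mm, origin under its centre; leave alone

How it is judged:
By the outcome, as a careful person would: the job done as asked, in the order asked, and still so for the second after the job is handed in, with the robot touching nothing.
It also fails if it takes over 64 s, if anything falls off the work surface, if the arm or the gripper's body presses on something with over 40 N, if the wrist force passes 120 N, or if a joint passes its speed limit or range.

ROBOT

A 7-joint arm with a two-finger parallel gripper is mounted at the origin on a cart in front of the work surface, level with it; the furniture and walls round the work are solid. World frame = base frame: x ahead of the robot, y to its left, z up, the work surface at z = 0. Lengths are in m, angles in degrees, forces in N, time in s.
With the tool pointing down it reaches from about 0.4 to 0.85 m from the base axis. Payload 10.4 kg.
Tool frame: the origin (TCP) lies midway between the tips of the shut fingers; the grasp point (between the pads) lies 19 mm behind it (ctrl.grip_point_offset is the distance from the TCP to the grasp point, in m); z points along the fingers, y is the line along which they close (so a half turn about z gives the same grasp; the last joint's range is limited). The gripper opens to 87 mm and grips with 3 to 60 N. Pads are 19 mm wide; open, the fingers measure 117 mm over their backs; the gripper's body (75 mm by 190 mm) begins 51 mm behind the grasp point.
Start: joints at [75.825, 19.034, -3.707, 83.658, 1.238, 77.344, -5.071], TCP at [0.139, -0.609, 0.189] pointing down, gripper open.
Joint ranges: [-148.97, 148.97], [-28.65, 121.19], [-84.17, 76.75], [9.2, 138.47], [-72.65, 252.65], [3.7, 117.97], [-149.18, 149.18]. Speed limits (degrees/s): [127.2, 127.2, 159.86, 159.86, 180, 180, 180].

INTERFACE

Orientations are given as a 3x3 rotation matrix whose columns are the frame's x, y, z axes.
In Python, from station import observe, vision, ticket, ctrl gives the robot as it stands.
- The arm moves only by the tool apply_moves, never from a script. Its argument "moves" is a list of rows, each an object with "xyz": the shift along the tool's x, y, z in units of 3 cm (1.0 is 3 cm), a list of three; "delta_rot": the turn, a rotation vector about the tool's x, y, z in units of 4 degrees (1.0 is 4 degrees), a list of three. In form: [{"xyz": [x, y, z], "delta_rot": [ax, ay, az]}, ...]. A call has 1 to 8 rows; each row shifts and turns the commanded pose from where the row before left it, along the tool's axes as they then stand; what a row does not reach is not made up. A row lasts 1/12 s, in which the tool goes at most 41.7 mm and 7.16 degrees, less where a joint would pass 70% of its speed; a pose out of reach is approached as far as the arm can. A call with a number of a shift or a turn outside -1 to 1 is refused whole. A call with a gripper value outside its range is refused whole. "jaw" is the finger opening in mm, from 0 to 87, set as the call begins (left out, the last holds). The fingers move at their own pace and stop on an object; "force" is the grip in N (left out, the last holds). Time passes only in rows, so rows that do not move let the fingers close. It gives the time, the measured TCP pose, the force, the opening and the grip force at its end, in the units of the state.
- observe(): the state, without advancing time (a new reading comes with each control period).
- vision.read_camera(name): name is "side" or "top" or "wrist"; returns the picture (420x560x3 uint8, blue, green, red); there is no depth.
- vision.get_calibration(name): a dict with "fx", "fy", "cx", "cy" (pixels), "extrinsics" (4x4, takes a point from camera to world coordinates). Camera axes: x right, y up, looking along -z (the intrinsics and any distortion apply to the point x, -y, -z); pixel columns grow to the right and rows downward; lengths in m; the calibration is good to about 2 mm. A picture is of the moment at which its call begins: read the wrist's pose just before it. get_calibration takes no time and is no camera call; for the wrist camera it gives the pose at the moment of the call.
- ticket.hand_in(): hands the job in; it is judged then, once.
The state is a dict: "t": time; "qpos": joint angles; "joint_velocities": joint speeds; "effort": joint torques, N m; "tcp_pos": TCP position; "tool_rot": TCP orientation; "contact_force": force on the tool from outside, world axes, zero at the start; "ft_torque": the same for the moment, N m; "gripper_width": opening from 0.0 (shut) to 1.0 (fully open); "grip_force": force on a finger pad.
Only numpy, scipy, OpenCV 4.12 (cv2) and the standard library are available. Lean on these libraries where they do the work, as an engineer would, in place of code of your own. Each camera call takes 0.05 s, during which the arm holds its last target. There are 200 camera calls.

## Working session

There is one attempt and no reset: what is moved stays moved. The work goes in short steps, Python scripts to look and compute and a tool call to move; the robot and the scene stay as the last step left them, time stands still between calls to the robot, and variables do not carry over. Pictures are saved under pics/ and viewed, at most 10 in all, crops included, and the job is handed in when it is done.

Besides the shell and the picture viewer there is one more tool, called after ">>>" as name([rows], argument=value, ...), one row to a line, values as JSON. apply_moves: Moves the arm, as the interface text tells. Its arguments: {"type":"object","properties":{"moves":{"type":"array","items":{"type":"object","properties":{"xyz":{"type":"array","items":{"type":"number","minimum":-1,"maximum":1}},"delta_rot":{"type":"array","items":{"type":"number","minimum":-1,"maximum":1}}}}},"jaw":{"type":"number"},"force":{"type":"number"}},"required":["moves"]}

```bash
ls; mkdir -p pics; python3 - <<'E'
from station import observe, vision, ticket, ctrl
import cv2,numpy as np
np.set_printoptions(precision=4,suppress=True)
s=observe();print(s)
a=vision.read_camera("top");b=vision.read_camera("side")
cv2.imwrite("pics/top.png",a);cv2.imwrite("pics/side.png",b)
for n in("top","side","wrist"):print(n,vision.get_calibration(n))
print(ctrl.grip_point_offset)
E
```

```text
pics
{'t': 0.0, 'qpos': array([75.8248, 19.073 , -3.7057, 83.7066,  1.2377, 77.3419, -5.0691]), 'joint_velocities': array([-0.0172, -0.0379, -0.1068,  0.0336,  0.0656,  0.0246,  0.0708]), 'effort': array([ -0.0006, -62.3253,   0.0244, -38.9898,  -0.0614,   0.0398,
         0.0001]), 'tcp_pos': array([ 0.1392, -0.6089,  0.1879]), 'tool_rot': array([[ 0.9748,  0.2229, -0.0004],
       [ 0.2229, -0.9748,  0.0014],
       [-0.0001, -0.0014, -1.    ]]), 'contact_force': array([ 0.1892,  0.1778, -0.1766]), 'ft_torque': array([-0.0273,  0.0628,  0.0017]), 'grip_force': 0.0, 'gripper_width': 1.0005858674461556}
top {'fx': 534.4888239460347, 'fy': 534.4888239460347, 'cx': 281.4274522451412, 'cy': 215.52318386669322, 'extrinsics': array([[-0.0188,  0.9927, -0.1189,  0.4625],
       [-0.9997, -0.0202, -0.0105, -0.0064],
       [-0.0128,  0.1186,  0.9929,  1.4391],
       [ 0.    ,  0.    ,  0.    ,  1.    ]])}
side {'fx': 428.3522648889275, 'fy': 428.3522648889275, 'cx': 282.03789361457103, 'cy': 210.7631186592338, 'extrinsics': array([[ 0.9289,  0.1707, -0.3286,  0.2732],
       [-0.3703,  0.4314, -0.8227, -0.8134],
       [ 0.0013,  0.8859,  0.4639,  0.5377],
       [ 0.    ,  0.    ,  0.    ,  1.    ]])}
wrist {'fx': 364.1936803834651, 'fy': 364.1936803834651, 'cx': 277.7134412651992, 'cy': 208.93455954954175, 'extrinsics': array([[ 0.2234,  0.9427,  0.2479,  0.2063],
       [-0.9747,  0.2161,  0.0568, -0.5934],
       [-0.0001, -0.2544,  0.9671,  0.3844],
       [ 0.    ,  0.    ,  0.    ,  1.    ]])}
0.0187
```

View pics/top.png

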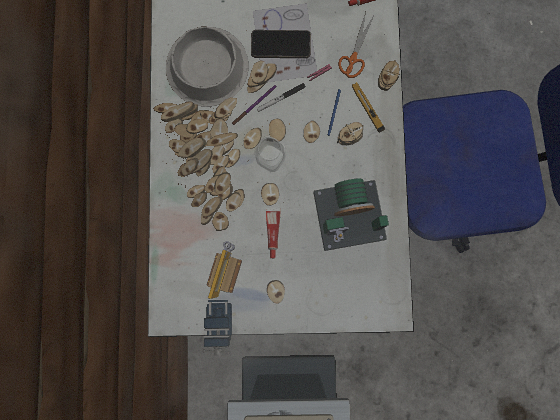

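View pics/side.png

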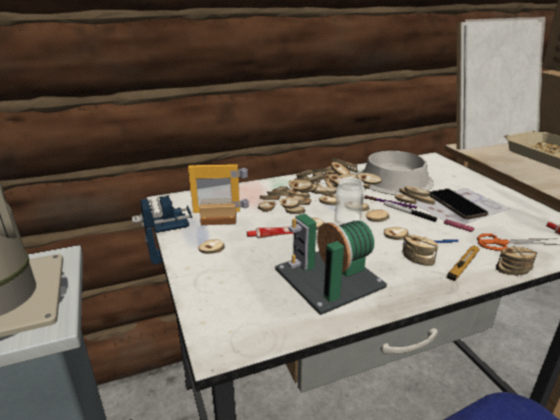

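The top view shows the sander at about (352,215), the door in its rack at about (222,272), the glue tube at (272,233) and the jar at (270,152). The side view shows the door at (215,195) and the sander's hinge side at (303,240). I'll zoom in on both next.

```bash
cat > h.py <<'E'
from station import observe, vision, ticket, ctrl
import cv2,numpy as np
np.set_printoptions(precision=4,suppress=True)
def ray(cal,u,v):
    E=cal["extrinsics"]; d=E[:3,:3]@np.array([(u-cal["cx"])/cal["fx"],-(v-cal["cy"])/cal["fy"],-1]); return E[:3,3],d
def onz(cal,u,v,z):
    o,d=ray(cal,u,v); return o+d*(z-o[2])/d[2]
def proj(cal,P):
    E=cal["extrinsics"]; p=(np.asarray(P)-E[:3,3])@E[:3,:3]; return np.stack([cal["cx"]+cal["fx"]*p[...,0]/-p[...,2],cal["cy"]-cal["fy"]*p[...,1]/-p[...,2]],-1)
def tri(*obs):
    A=np.zeros((3,3));b=np.zeros(3)
    for cal,u,v in obs:
        o,d=ray(cal,u,v);d=d/np.linalg.norm(d);M=np.eye(3)-np.outer(d,d);A+=M;b+=M@o
    return np.linalg.solve(A,b)
E
python3 - <<'E'
from h import *
t=cv2.imread("pics/top.png");s=cv2.imread("pics/side.png")
c=lambda im,x,y,w,h,W,H:cv2.resize(im[y:y+h,x:x+w],(W,H),interpolation=cv2.INTER_CUBIC)
out=np.hstack([np.vstack([c(t,310,170,80,60+20,400,400),c(t,195,235,80,40,400,200)]),np.vstack([c(s,270,200,120,105,400,350),c(s,180,155,80,50,400,250)])])
cv2.imwrite("pics/z.png",out)
# coarse base corners: gray base mask
T=vision.get_calibration("top")
for uv in [(315,192),(375,178),(386,241),(326,251)]:print(uv,onz(T,*uv,0.012))
E
```

```text
(315, 192) [ 0.6955 -0.0832  0.012 ]
(375, 178) [ 0.7305 -0.2465  0.012 ]
(386, 241) [ 0.5593 -0.269   0.012 ]
(326, 251) [ 0.5358 -0.1083  0.012 ]
```

View pics/z.png

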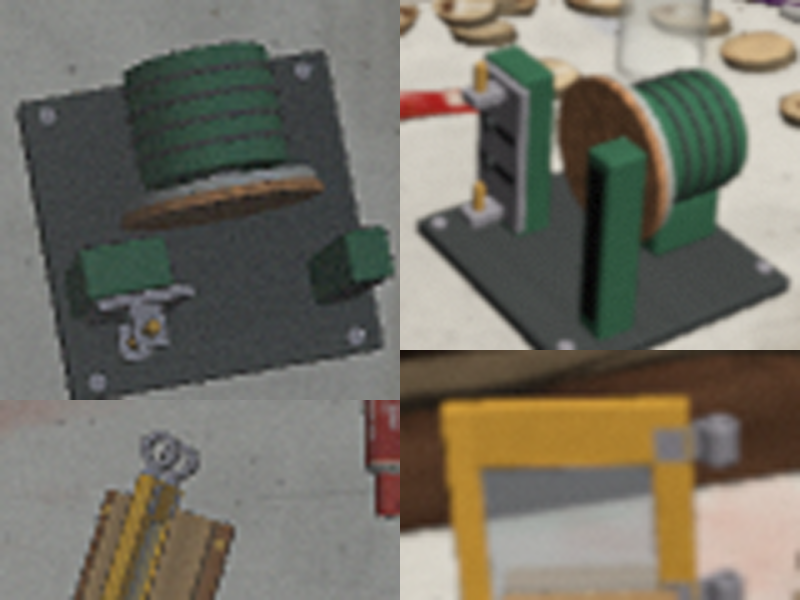

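The zoom shows the hinge leaf with two brass pins: the upper at top-view pixel (340.4,235.2), the lower at (336.4,238.6). In the side view their tips are at about (294,219.8) and (293.7,254.9). The door's knuckles are at the far (+x) end of the rack.

```bash
python3 - <<'E'
from h import *
T=vision.get_calibration("top");S=vision.get_calibration("side")
px=[(314,191),(375.4,180),(386.6,239),(324.4,249.6)]
P=np.array([onz(T,*p,.012)[:2] for p in px])
L=np.array([[.14,.085],[.14,-.085],[-.025,-.085],[-.025,.085]])
def fit(L,P):
    a,b=L-L.mean(0),P-P.mean(0);th=np.arctan2((a[:,0]*b[:,1]-a[:,1]*b[:,0]).sum(),(a*b).sum());c,s=np.cos(th),np.sin(th);R=np.array([[c,-s],[s,c]]);t=P.mean(0)-R@L.mean(0);return th,R,t
th,R,t=fit(L,P);print("sander yaw",np.degrees(th),t,"res",P-(L@R.T+t))
for nm,a,b,h in[("up",(340.4,235.2),(294,219.8),.135),("lo",(336.4,238.6),(293.7,254.9),.05)]:
    p=tri((T,*a),(S,*b));q=onz(T,*a,h);print(nm,p,(p[:2]-t)@R,q,(q[:2]-t)@R)
# door: yellow mask both views
hsv=cv2.cvtColor(cv2.imread("pics/top.png"),cv2.COLOR_BGR2HSV)
m=cv2.inRange(hsv[235:305,195:250],(17,120,110),(32,255,255));c=max(cv2.findContours(m,0,2)[0],key=cv2.contourArea)+[195,235]
print("top",cv2.minAreaRect(c),cv2.boxPoints(cv2.minAreaRect(c)))
hsv=cv2.cvtColor(cv2.imread("pics/side.png"),cv2.COLOR_BGR2HSV)
m=cv2.inRange(hsv[155:225,180:260],(17,120,110),(32,255,255));c=max(cv2.findContours(m,0,2)[0],key=cv2.contourArea)+[180,155]
print("side",cv2.approxPolyDP(c,2,True)[:,0].tolist())
# upper door corners from crop: side (443,402)->, (690,398)
a=(180+43/5,155+52/5);b=(180+289/5,155+48/5)
for q in(a,b):print(q,onz(S,*q,.15))
for q in((227.2,243.5),):print(onz(T,230,251,.15),onz(T,214,295,.15))
E
```

```text
sander yaw 8.607688481859357 [ 0.575  -0.1843] res [[-0.0024 -0.0013]
 [-0.0012  0.0001]
 [ 0.0016  0.0013]
 [ 0.002  -0.0002]]
up [ 0.5683 -0.1364  0.1311] [0.0005 0.0484] [ 0.5673 -0.1358  0.135 ] [-0.0003  0.0491]
lo [ 0.5679 -0.1346  0.0475] [0.0004 0.0502] [ 0.5655 -0.1336  0.05  ] [-0.0018  0.0516]
top ((216.57298278808594, 273.8665466308594), (2.9230947494506836, 49.99089050292969), 17.35402488708496) [[207.7224 297.2883]
 [222.6335 249.573 ]
 [225.4235 250.4448]
 [210.5125 298.1602]]
side [[237, 164], [188, 166], [194, 212], [201, 210], [197, 205], [196, 178], [229, 177], [232, 200], [238, 200], [238, 177], [230, 176], [230, 171], [236, 170]]
(188.6, 165.4) [0.424  0.1801 0.15  ]
(237.8, 164.6) [0.5374 0.1411 0.15  ]
[0.5332 0.1329 0.15  ] [0.4288 0.172  0.15  ]
```

```bash
cat >> h.py <<'E'
from scipy.spatial.transform import Rotation as Ro
def plan(p,yaw,n,s=None,start=None):
    "n equal rows to tool-down pose with tool x at yaw (deg)"
    s=s or observe();R0=s["tool_rot"];p0=s["tcp_pos"]
    if start is not None: p0,y0=start;R0=down(y0)
    rv=Ro.from_matrix(R0.T@down(yaw)).as_rotvec();R=R0
    for i in range(n):
        d=R.T@(np.asarray(p)-p0)/n/.03
        print('{"xyz":',np.round(d,2).tolist(),',"delta_rot":',np.round(np.degrees(rv)/n/4,2).tolist(),'},')
        R=R@Ro.from_rotvec(rv/n).as_matrix()
def down(y): return Ro.from_euler("z",y,degrees=True).as_matrix()@np.diag([1.,-1,-1])
E
python3 - <<'E'
from h import *
plan([.465,.16,.30],-19,15,start=([.48,-.28,.30],12.9))
E
```

```text
{"xyz": [0.19, -0.96, 0.0] ,"delta_rot": [0.0, 0.0, 0.53] },
{"xyz": [0.15, -0.97, 0.0] ,"delta_rot": [0.0, 0.0, 0.53] },
{"xyz": [0.11, -0.97, 0.0] ,"delta_rot": [0.0, 0.0, 0.53] },
{"xyz": [0.08, -0.98, 0.0] ,"delta_rot": [0.0, 0.0, 0.53] },
{"xyz": [0.04, -0.98, 0.0] ,"delta_rot": [0.0, 0.0, 0.53] },
{"xyz": [0.01, -0.98, 0.0] ,"delta_rot": [0.0, 0.0, 0.53] },
{"xyz": [-0.03, -0.98, 0.0] ,"delta_rot": [0.0, 0.0, 0.53] },
{"xyz": [-0.07, -0.98, 0.0] ,"delta_rot": [0.0, 0.0, 0.53] },
{"xyz": [-0.1, -0.97, 0.0] ,"delta_rot": [0.0, 0.0, 0.53] },
{"xyz": [-0.14, -0.97, 0.0] ,"delta_rot": [0.0, 0.0, 0.53] },
{"xyz": [-0.18, -0.96, 0.0] ,"delta_rot": [0.0, 0.0, 0.53] },
{"xyz": [-0.21, -0.96, 0.0] ,"delta_rot": [0.0, 0.0, 0.53] },
{"xyz": [-0.25, -0.95, 0.0] ,"delta_rot": [0.0, 0.0, 0.53] },
{"xyz": [-0.28, -0.94, 0.0] ,"delta_rot": [0.0, 0.0, 0.53] },
{"xyz": [-0.32, -0.93, 0.0] ,"delta_rot": [0.0, 0.0, 0.53] },
```

>>> apply_moves([
  {"xyz": [0.97, -0.58, -0.5], "delta_rot": [0, 0, 0]},
  {"xyz": [0.97, -0.58, -0.5], "delta_rot": [0, 0, 0]},
  {"xyz": [0.97, -0.58, -0.5], "delta_rot": [0, 0, 0]},
  {"xyz": [0.97, -0.58, -0.5], "delta_rot": [0, 0, 0]},
  {"xyz": [0.97, -0.58, -0.5], "delta_rot": [0, 0, 0]},
  {"xyz": [0.97, -0.58, -0.5], "delta_rot": [0, 0, 0]},
  {"xyz": [0.97, -0.58, -0.5], "delta_rot": [0, 0, 0]},
  {"xyz": [0.97, -0.58, -0.2], "delta_rot": [0, 0, 0]},
], jaw=87)

```text
t: 0.77
tcp_pos: [0.3365, -0.4207, 0.3017]
tool_rot: [[0.975, 0.223, 0.001], [0.223, -0.975, -0.002], [0.001, 0.002, -1.0]]
contact_force: [0.3, -0.6, 0.0]
gripper_width: 0.997
grip_force: 0.0
```

>>> apply_moves([
  {"xyz": [0.97, -0.58, 0], "delta_rot": [0, 0, 0]},
  {"xyz": [0.97, -0.58, 0], "delta_rot": [0, 0, 0]},
  {"xyz": [0.97, -0.58, 0], "delta_rot": [0, 0, 0]},
  {"xyz": [0.97, -0.58, 0], "delta_rot": [0, 0, 0]},
  {"xyz": [0.97, -0.58, 0], "delta_rot": [0, 0, 0]},
  {"xyz": [0.97, -0.58, 0], "delta_rot": [0, 0, 0]},
])

```text
t: 1.27
tcp_pos: [0.483, -0.2796, 0.2996]
tool_rot: [[0.975, 0.223, -0.0], [0.223, -0.975, 0.0], [-0.0, -0.0, -1.0]]
contact_force: [0.3, -0.5, -1.0]
gripper_width: 0.996
grip_force: 0.0
```

>>> apply_moves([
  {"xyz": [0.19, -0.96, 0], "delta_rot": [0, 0, 0.53]},
  {"xyz": [0.15, -0.97, 0], "delta_rot": [0, 0, 0.53]},
  {"xyz": [0.11, -0.97, 0], "delta_rot": [0, 0, 0.53]},
  {"xyz": [0.08, -0.98, 0], "delta_rot": [0, 0, 0.53]},
  {"xyz": [0.04, -0.98, 0], "delta_rot": [0, 0, 0.53]},
])

```text
t: 1.68
tcp_pos: [0.4768, -0.1326, 0.2994]
tool_rot: [[0.999, 0.038, -0.001], [0.038, -0.999, -0.0], [-0.001, -0.0, -1.0]]
contact_force: [0.3, -0.3, 0.6]
gripper_width: 0.999
grip_force: 0.0
```

```bash
python3 - <<'E'
from h import *
import pickle
c=vision.get_calibration("wrist");im=vision.read_camera("wrist");cv2.imwrite("pics/w1.png",im);pickle.dump(c,open("w1.pkl","wb"));print(observe()["tcp_pos"])
E
```

```text
[ 0.4774 -0.1259  0.3001]
```

>>> apply_moves([
  {"xyz": [0.01, -0.98, 0], "delta_rot": [0, 0, 0.53]},
  {"xyz": [-0.03, -0.98, 0], "delta_rot": [0, 0, 0.53]},
  {"xyz": [-0.07, -0.98, 0], "delta_rot": [0, 0, 0.53]},
  {"xyz": [-0.1, -0.97, 0], "delta_rot": [0, 0, 0.53]},
  {"xyz": [-0.14, -0.97, 0], "delta_rot": [0, 0, 0.53]},
  {"xyz": [-0.18, -0.96, 0], "delta_rot": [0, 0, 0.53]},
  {"xyz": [-0.21, -0.96, 0], "delta_rot": [0, 0, 0.53]},
  {"xyz": [-0.25, -0.95, 0], "delta_rot": [0, 0, 0.53]},
])

```text
t: 2.4
tcp_pos: [0.4687, 0.1021, 0.2996]
tool_rot: [[0.967, -0.255, -0.0], [-0.255, -0.967, -0.0], [-0.0, 0.0, -1.0]]
contact_force: [-0.0, 0.4, 0.6]
gripper_width: 0.997
grip_force: 0.0
```

>>> apply_moves([
  {"xyz": [-0.28, -0.94, 0], "delta_rot": [0, 0, 0.53]},
  {"xyz": [-0.32, -0.93, 0], "delta_rot": [0, 0, 0.53]},
  {"xyz": [0, 0, 0], "delta_rot": [0, 0, 0]},
])

```text
t: 2.65
tcp_pos: [0.4653, 0.1658, 0.2997]
tool_rot: [[0.948, -0.319, -0.0], [-0.319, -0.948, 0.002], [-0.001, -0.002, -1.0]]
contact_force: [-1.9, 0.8, -0.5]
gripper_width: 0.998
grip_force: 0.0
```

```bash
python3 - <<'E'
from h import *
import pickle
c=vision.get_calibration("wrist");im=vision.read_camera("wrist");cv2.imwrite("pics/w2.png",im);pickle.dump(c,open("w2.pkl","wb"));print(observe()["tcp_pos"])
a=cv2.imread("pics/w1.png")
cv2.imwrite("pics/w12.png",np.hstack([cv2.resize(a,(400,300)),cv2.resize(im,(400,300))]))
C1=pickle.load(open("w1.pkl","rb"))
u=proj(C1,[[.5678,-.1357,.135],[.567,-.1345,.05]]);print(u)
x,y=u.mean(0).astype(int)
crop=lambda I,x,y,w,h,W,H:cv2.resize(I[max(y-h//2,0):y+h//2,max(x-w//2,0):x+w//2],(W,H),interpolation=cv2.INTER_CUBIC)
d=proj(c,[[.54,.14,.137]])[0].astype(int);print(d)
cv2.imwrite("pics/w12.png",np.vstack([np.hstack([cv2.resize(a,(400,300)),cv2.resize(im,(400,300))]),np.hstack([crop(a,x,y,100,75,400,300),crop(im,*d,100,75,400,300)])]))
E
```

```text
[0.466  0.1629 0.2996]
[[284.6321  88.9536]
 [282.172   94.2789]]
[278 101]
```

View pics/w12.png

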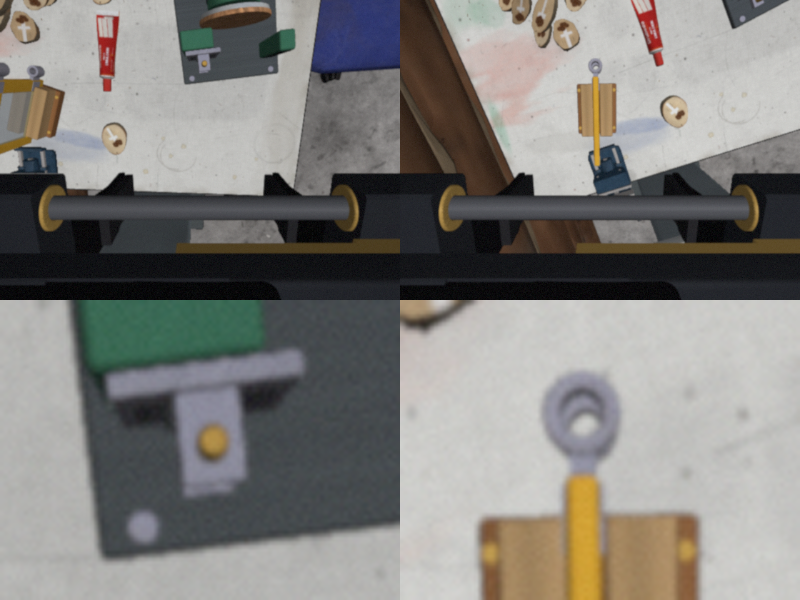

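The first wrist picture shows the pins nearly overlapping at about (286,89). The second shows the door edge-on: knuckle ring at (273.5,92), yellow top edge running down column ~274. The yaw is already nearly aligned.

```bash
python3 - <<'E'
from h import *
import pickle
c=pickle.load(open("w2.pkl","rb"));im=cv2.imread("pics/w2.png")
m=cv2.inRange(cv2.cvtColor(im,cv2.COLOR_BGR2HSV),(17,130,100),(32,255,255));m[:,:255]=0;m[:,300:]=0;m[:100]=0;m[235:]=0
r=np.arange(112,225,6);pts=[]
for v in r:
    x=np.nonzero(m[v])[0]
    if len(x):pts.append(onz(c,x.mean(),v,.15)[:2])
pts=np.array(pts);k=onz(c,273.5,92,.137);print("knuckle",k)
d=pts[-1]-pts[0];vx,vy,x0,y0=cv2.fitLine(pts.astype(np.float32),2,0,.01,.01).ravel()
print("line yaw",np.degrees(np.arctan2(-vy*np.sign(vx),-vx*np.sign(vx))),"widths",[int((m[v]>0).sum()) for v in r])
n=np.array([-vy,vx]);print("knuckle off line",(k[:2]-[x0,y0])@n, pts[0],pts[-1])
dx=np.array([-vx,-vy])*np.sign(vx);g=np.array([x0,y0])+dx*(((k[:2]-[x0,y0])@dx)+.075);print("grasp",g,"tool yaw",np.degrees(np.arctan2(-dx[1],-dx[0])))
s=observe();print(s["tcp_pos"]);yaw=np.degrees(np.arctan2(-dx[1],-dx[0]))
plan([*g,.18],yaw,4)
E
```

```text
knuckle [0.5501 0.1417 0.137 ]
line yaw 161.85391 widths [7, 8, 10, 9, 10, 10, 10, 10, 10, 10, 10, 13, 10, 8, 7, 7, 8, 7, 7]
knuckle off line 0.0008279897526981026 [0.5329 0.1478] [0.4344 0.1792]
grasp [0.4785 0.1642] tool yaw -18.146074
[0.466  0.1629 0.2996]
{"xyz": [0.1, -0.04, 1.0] ,"delta_rot": [-0.0, 0.0, -0.03] },
{"xyz": [0.1, -0.04, 1.0] ,"delta_rot": [-0.0, 0.0, -0.03] },
{"xyz": [0.1, -0.04, 1.0] ,"delta_rot": [-0.0, 0.0, -0.03] },
{"xyz": [0.1, -0.04, 1.0] ,"delta_rot": [-0.0, 0.0, -0.03] },
```

>>> apply_moves([
  {"xyz": [0.1, -0.04, 1.0], "delta_rot": [0, 0, -0.05]},
  {"xyz": [0.1, -0.04, 1.0], "delta_rot": [0, 0, -0.05]},
  {"xyz": [0.1, -0.04, 1.0], "delta_rot": [0, 0, 0]},
  {"xyz": [0.1, -0.04, 1.0], "delta_rot": [0, 0, 0]},
  {"xyz": [0, 0, 0.7], "delta_rot": [0, 0, 0]},
  {"xyz": [0, 0, 0.7], "delta_rot": [0, 0, 0]},
  {"xyz": [0, 0, 0.5], "delta_rot": [0, 0, 0]},
  {"xyz": [0, 0, 0.17], "delta_rot": [0, 0, 0]},
])

```text
t: 3.37
tcp_pos: [0.4787, 0.1587, 0.1151]
tool_rot: [[0.948, -0.318, -0.004], [-0.318, -0.948, -0.001], [-0.003, 0.002, -1.0]]
contact_force: [-0.9, -0.4, -0.2]
gripper_width: 1.002
grip_force: 0.0
```

>>> apply_moves([
  {"xyz": [0, 0, 0], "delta_rot": [0, 0, 0]},
  {"xyz": [0, 0, 0], "delta_rot": [0, 0, 0]},
  {"xyz": [0, 0, 0], "delta_rot": [0, 0, 0]},
], jaw=25, force=8)

```text
t: 3.62
tcp_pos: [0.4806, 0.1605, 0.1188]
tool_rot: [[0.948, -0.318, 0.002], [-0.318, -0.948, 0.0], [0.002, -0.001, -1.0]]
contact_force: [-0.0, 0.6, 0.6]
gripper_width: 0.853
grip_force: 0.0
```

```bash
python3 - <<'E'
from h import *
s=observe();print(s["t"],s["tcp_pos"],s["contact_force"],s["gripper_width"]*87)
cv2.imwrite("pics/w3.png",vision.read_camera("wrist"))
t=vision.read_camera("side");cv2.imwrite("pics/s3.png",np.hstack([cv2.resize(cv2.imread("pics/w3.png"),(400,300)),cv2.resize(t[110:230,140:300],(400,300))]))
E
```

```text
3.6167 [0.4806 0.1605 0.1188] [-0.0441  0.5987  0.5527] 74.19673908264252
```

View pics/s3.png

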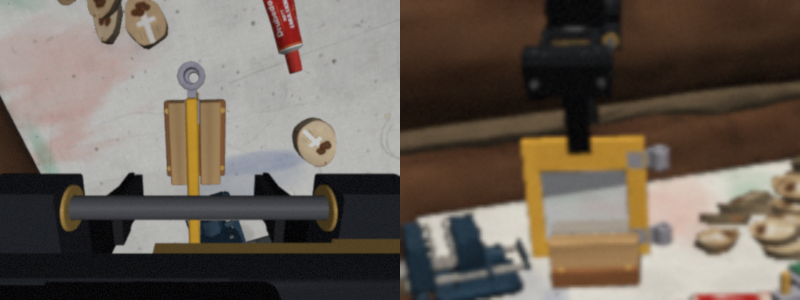

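The fingers straddle the door's top edge, and the knuckle ring is at wrist pixel (267,104). I'll measure lateral offset and yaw from this close view.

```bash
cat >> h.py <<'E'
def doorline(im,c,z=.15,r=range(150,235,4),zk=None):
    m=cv2.inRange(cv2.cvtColor(im,cv2.COLOR_BGR2HSV),(17,130,100),(32,255,255));m[:,:240]=0;m[:,310:]=0
    P=[]
    for v in r:
        x=np.nonzero(m[v])[0]
        if len(x)>5:P.append([*onz(c,np.median(x),v,z)[:2],len(x)])
    return np.array(P)
E
python3 - <<'E'
from h import *
c=vision.get_calibration("wrist");s=observe();im=cv2.imread("pics/w3.png")
P=doorline(im,c);R=s["tool_rot"]
for p in P[::3]:print(((np.array([*p[:2],.15])-s["tcp_pos"])@R)*1000,p[2])
k=onz(c,267,104,.137);print("knuckle tool",(k-s["tcp_pos"])@R,k)
E
```

```text
[ 52.815   -4.5065 -31.2459] 16.0
[ 47.4206  -4.5423 -31.2545] 16.0
[ 41.9361  -4.1214 -31.2635] 18.0
[ 36.3587  -3.924  -31.2725] 19.0
[ 30.6861  -3.9557 -31.2816] 19.0
[ 24.916   -3.9879 -31.2907] 19.0
[ 19.0459  -3.7842 -31.3002] 18.0
[ 13.0731  -3.3383 -31.31  ] 20.0
knuckle tool [ 0.073  -0.005  -0.0182] [0.5512 0.1421 0.137 ]
```

>>> apply_moves([
  {"xyz": [0, -0.11, 0], "delta_rot": [0, 0, -0.25]},
  {"xyz": [0, 0, 0], "delta_rot": [0, 0, 0]},
  {"xyz": [0, 0, 0], "delta_rot": [0, 0, 0]},
  {"xyz": [0, 0, 0], "delta_rot": [0, 0, 0]},
  {"xyz": [0, 0, 0], "delta_rot": [0, 0, 0]},
  {"xyz": [0, 0, 0], "delta_rot": [0, 0, 0]},
  {"xyz": [0, 0, 0], "delta_rot": [0, 0, 0]},
  {"xyz": [0, 0, 0], "delta_rot": [0, 0, 0]},
], jaw=0, force=20)

```text
t: 4.38
tcp_pos: [0.4808, 0.1637, 0.1176]
tool_rot: [[0.954, -0.301, 0.0], [-0.301, -0.954, -0.0], [0.0, 0.0, -1.0]]
contact_force: [0.4, -0.0, 1.1]
gripper_width: 0.154
grip_force: 0.0
```

>>> apply_moves([
  {"xyz": [0, 0, 0], "delta_rot": [0, 0, 0]},
  {"xyz": [0, 0, 0], "delta_rot": [0, 0, 0]},
  {"xyz": [0, 0, 0], "delta_rot": [0, 0, 0]},
  {"xyz": [0, 0, 0], "delta_rot": [0, 0, 0]},
])

```text
t: 4.72
tcp_pos: [0.4809, 0.1637, 0.1176]
tool_rot: [[0.954, -0.301, 0.0], [-0.301, -0.954, -0.0], [0.0, 0.0, -1.0]]
contact_force: [-0.7, -0.0, -0.0]
gripper_width: 0.003
grip_force: 0.0
```

```bash
python3 - <<'E'
from h import *
s=observe();print(s["tcp_pos"],s["gripper_width"],s["grip_force"],s["contact_force"])
w=vision.read_camera("wrist");t=vision.read_camera("side");p=vision.read_camera("top")
for n,i in zip("wsp",(w,t,p)):cv2.imwrite(f"pics/{n}4.png",i)
cv2.imwrite("pics/c4.png",np.vstack([np.hstack([cv2.resize(w,(400,300)),cv2.resize(t[110:230,140:300],(400,300))]),np.hstack([cv2.resize(p[230:320,170:290],(400,300)),cv2.resize(w[80:230,180:380],(400,300))])]))
E
```

```text
[0.4809 0.1637 0.1176] 0.0032622324840062343 0.0 [-0.7201 -0.0224 -0.0212]
```

View pics/c4.png

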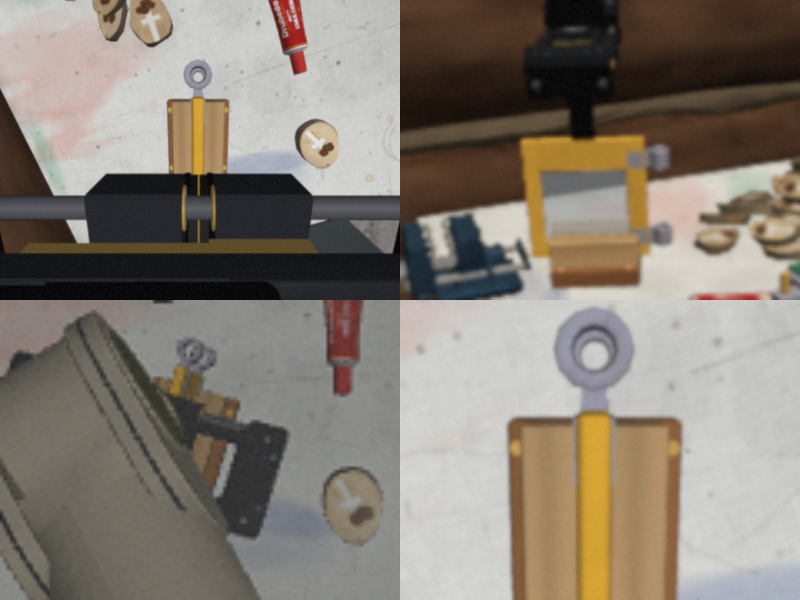

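The wrist view (door at column ~277, ring at (277,104)) shows the fingers centred on the door. In the side view they seem to end right at the door's top edge, so I'll check heights by projection.

```bash
python3 - <<'E'
from h import *
S=vision.get_calibration("side");s=observe();p=s["tcp_pos"];
print("TCP px",proj(S,[p,p+[0,0,.019],p+[0,0,.032]]))
# dark finger bottom in side crop (580,137)->
print("finger bottom seen", (140+180*.4,110+137*.4))
# door top z by tri: side top edge corners vs wrist-based line points
for P in([.55-.014*.95,.1421+.014*.31,.15],[.55-.135*.95,.1421+.135*.31,.15]):print(proj(S,[P])[0])
h=cv2.cvtColor(cv2.imread("pics/s4.png"),cv2.COLOR_BGR2HSV)
for x in(200,205,211,214,220,230):
    print(x,[ (y,*h[y,x]) for y in range(154,176,2)])
E
```

```text
TCP px [[213.9804 176.7258]
 [213.4237 169.6287]
 [213.0373 164.7043]]
finger bottom seen (212.0, 164.8)
[236.9258 163.8929]
[187.3643 164.9892]
200 [(154, np.uint8(14), np.uint8(100), np.uint8(61)), (156, np.uint8(17), np.uint8(95), np.uint8(99)), (158, np.uint8(17), np.uint8(95), np.uint8(97)), (160, np.uint8(18), np.uint8(96), np.uint8(90)), (162, np.uint8(17), np.uint8(88), np.uint8(52)), (164, np.uint8(18), np.uint8(170), np.uint8(93)), (166, np.uint8(20), np.uint8(183), np.uint8(196)), (168, np.uint8(19), np.uint8(189), np.uint8(173)), (170, np.uint8(19), np.uint8(186), np.uint8(174)), (172, np.uint8(20), np.uint8(188), np.uint8(174)), (174, np.uint8(19), np.uint8(187), np.uint8(175))]
205 [(154, np.uint8(17), np.uint8(97), np.uint8(84)), (156, np.uint8(16), np.uint8(91), np.uint8(98)), (158, np.uint8(17), np.uint8(92), np.uint8(91)), (160, np.uint8(18), np.uint8(91), np.uint8(70)), (162, np.uint8(16), np.uint8(87), np.uint8(38)), (164, np.uint8(17), np.uint8(174), np.uint8(98)), (166, np.uint8(19), np.uint8(185), np.uint8(193)), (168, np.uint8(19), np.uint8(185), np.uint8(172)
[... 1687 characters left out ...]
t8(19), np.uint8(188), np.uint8(174)), (172, np.uint8(19), np.uint8(187), np.uint8(173)), (174, np.uint8(20), np.uint8(187), np.uint8(172))]
230 [(154, np.uint8(17), np.uint8(93), np.uint8(88)), (156, np.uint8(16), np.uint8(100), np.uint8(61)), (158, np.uint8(12), np.uint8(131), np.uint8(66)), (160, np.uint8(12), np.uint8(145), np.uint8(74)), (162, np.uint8(10), np.uint8(138), np.uint8(74)), (164, np.uint8(19), np.uint8(182), np.uint8(154)), (166, np.uint8(20), np.uint8(184), np.uint8(191)), (168, np.uint8(19), np.uint8(188), np.uint8(175)), (170, np.uint8(19), np.uint8(160), np.uint8(167)), (172, np.uint8(17), np.uint8(122), np.uint8(157)), (174, np.uint8(18), np.uint8(130), np.uint8(157))]
```

```bash
python3 - <<'E'
from h import *
S=vision.get_calibration("side")
def pl(u,v,p,n):
    o,d=ray(S,u,v);return o+d*(((p-o)@n)/(d@n))
ny=np.array([-.301,-.954,0]);tc=np.array([.4806,.1605,.1188])
for off in(.0435,.0585):print("open near finger",pl(210.8,170,tc+ny*off,ny))
tc=np.array([.4809,.1637,.1176])
for off in(0,.015):print("shut",pl(212.5,165,tc+ny*off,ny))
W=vision.get_calibration("wrist");print("TCP in wrist px",proj(W,[tc,tc+[0,0,.019],tc+[0.0095,0,.032]]))
a=cv2.imread("pics/s3.png");cv2.imwrite("pics/z3.png",np.vstack([cv2.resize(a[60:180,400+120:400+240],(600,300)),cv2.resize(cv2.imread("pics/s4.png")[134:182,188:236],(600,300))]) )
E
```

```text
open near finger [0.4652 0.1197 0.1547]
open near finger [0.4622 0.1049 0.1607]
shut [0.4796 0.1641 0.1489]
shut [0.4765 0.1494 0.1547]
TCP in wrist px [[277.4959 238.0796]
 [277.4923 250.2057]
 [271.514  242.3038]]
```

View pics/z3.png

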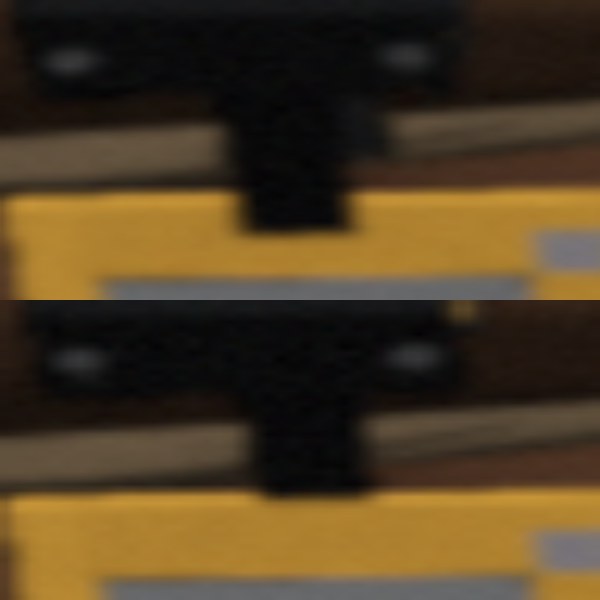

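The picture settles it: the shut fingertips end just above the door's top edge (crop (310,490)), so they really sit about 36 mm above the reported TCP. I'll reopen the jaw, go 28 mm lower and grip there.

>>> apply_moves([
  {"xyz": [0, 0, 0], "delta_rot": [0, 0, 0]},
  {"xyz": [0, 0, 0], "delta_rot": [0, 0, 0]},
  {"xyz": [0, 0, 0], "delta_rot": [0, 0, 0]},
  {"xyz": [0, 0, 0], "delta_rot": [0, 0, 0]},
  {"xyz": [0, 0, 0], "delta_rot": [0, 0, 0]},
  {"xyz": [0, 0, 0], "delta_rot": [0, 0, 0]},
  {"xyz": [0, 0, 0], "delta_rot": [0, 0, 0]},
], jaw=45)

```text
t: 5.45
tcp_pos: [0.4809, 0.1637, 0.1176]
tool_rot: [[0.954, -0.301, 0.0], [-0.301, -0.954, -0.0], [0.0, 0.0, -1.0]]
contact_force: [0.4, -0.2, -0.9]
gripper_width: 0.448
grip_force: 0.0
```

>>> apply_moves([
  {"xyz": [0, 0, 0.3], "delta_rot": [0, 0, 0]},
  {"xyz": [0, 0, 0.3], "delta_rot": [0, 0, 0]},
  {"xyz": [0, 0, 0.3], "delta_rot": [0, 0, 0]},
  {"xyz": [0, 0, 0], "delta_rot": [0, 0, 0]},
])

```text
t: 5.78
tcp_pos: [0.4795, 0.1631, 0.0881]
tool_rot: [[0.954, -0.301, -0.003], [-0.301, -0.954, -0.001], [-0.003, 0.002, -1.0]]
contact_force: [-1.1, 0.1, -0.1]
gripper_width: 0.518
grip_force: 0.0
```

>>> apply_moves([
  {"xyz": [0, 0, 0], "delta_rot": [0, 0, 0]},
  {"xyz": [0, 0, 0], "delta_rot": [0, 0, 0]},
  {"xyz": [0, 0, 0], "delta_rot": [0, 0, 0]},
  {"xyz": [0, 0, 0], "delta_rot": [0, 0, 0]},
  {"xyz": [0, 0, 0], "delta_rot": [0, 0, 0]},
  {"xyz": [0, 0, 0], "delta_rot": [0, 0, 0]},
  {"xyz": [0, 0, 0], "delta_rot": [0, 0, 0]},
  {"xyz": [0, 0, 0], "delta_rot": [0, 0, 0]},
], jaw=0, force=20)

```text
t: 6.45
tcp_pos: [0.481, 0.1638, 0.0908]
tool_rot: [[0.954, -0.301, 0.0], [-0.301, -0.954, 0.0], [0.0, -0.0, -1.0]]
contact_force: [1.0, 0.7, -0.2]
gripper_width: 0.092
grip_force: 20.0
```

Gripped at 8 mm with 20 N. Now I'll lift 54 mm and check the hold.

>>> apply_moves([
  {"xyz": [0, 0, -0.1], "delta_rot": [0, 0, 0]},
  {"xyz": [0, 0, -0.2], "delta_rot": [0, 0, 0]},
  {"xyz": [0, 0, -0.3], "delta_rot": [0, 0, 0]},
  {"xyz": [0, 0, -0.4], "delta_rot": [0, 0, 0]},
  {"xyz": [0, 0, -0.4], "delta_rot": [0, 0, 0]},
  {"xyz": [0, 0, -0.4], "delta_rot": [0, 0, 0]},
  {"xyz": [0, 0, 0], "delta_rot": [0, 0, 0]},
  {"xyz": [0, 0, 0], "delta_rot": [0, 0, 0]},
], force=35)

```text
t: 7.12
tcp_pos: [0.4815, 0.1637, 0.1456]
tool_rot: [[0.954, -0.301, 0.002], [-0.301, -0.954, -0.0], [0.002, -0.001, -1.0]]
contact_force: [-0.3, -0.0, -2.7]
gripper_width: 0.089
grip_force: 35.0
```

```bash
python3 - <<'E'
from h import *
import pickle
s=observe();c=vision.get_calibration("wrist");im=vision.read_camera("wrist");cv2.imwrite("pics/w5.png",im)
t=vision.read_camera("side");cv2.imwrite("pics/s5.png",t)
print(s["tcp_pos"],s["contact_force"],s["gripper_width"],s["grip_force"])
pickle.dump((s["tcp_pos"],s["tool_rot"],c),open("w5.pkl","wb"))
zt=.15+s["tcp_pos"][2]-.0908
for p in doorline(im,c,zt)[::3]:print(((np.array([*p[:2],zt])-s["tcp_pos"])@s["tool_rot"])*1000,p[2])
cv2.imwrite("pics/c5.png",np.hstack([cv2.resize(im[60:240,170:390],(440,360)),cv2.resize(t[110:230,140:300],(360,270+90))]))
E
```

```text
[0.4815 0.1637 0.1456] [-0.3065 -0.0482 -2.6944] 0.08895961172507529 34.9920995766297
[ 55.4548  -0.6082 -59.0948] 23.0
[ 50.971    0.1425 -59.1037] 19.0
[ 46.4117   0.1458 -59.1123] 19.0
[ 41.7754   0.1491 -59.1211] 21.0
[ 37.0602   0.1525 -59.1301] 21.0
[ 32.2639   0.1559 -59.1391] 21.0
[ 27.3841  -0.627  -59.1479] 25.0
[ 22.4198  -0.0353 -59.1577] 20.0
```

View pics/c5.png

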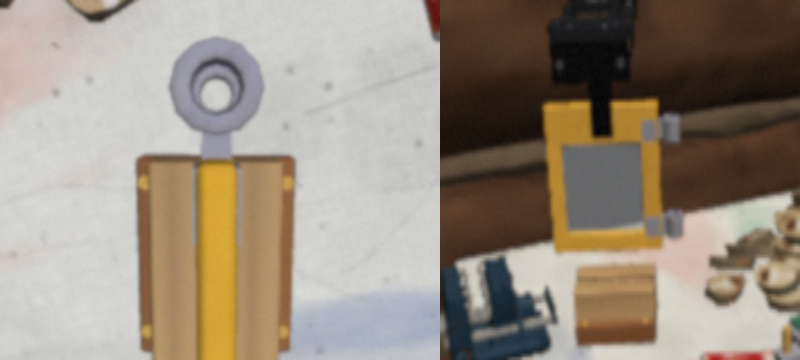

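Door held cleanly and parallel to the tool x axis; the knuckle ring is at wrist pixel ~(278.5,102.5).

```bash
python3 - <<'E'
from h import *
import pickle
tp,R,c=pickle.load(open("w5.pkl","rb"));im=cv2.imread("pics/w5.png")
g=cv2.GaussianBlur(cv2.cvtColor(im,cv2.COLOR_BGR2GRAY),(3,3),0)[70:140,240:320]
g=cv2.resize(g,None,fx=4,fy=4,interpolation=cv2.INTER_CUBIC)
C=cv2.HoughCircles(g,cv2.HOUGH_GRADIENT,1.5,20,param1=80,param2=25,minRadius=30,maxRadius=120);print((C[0,:4]/4+[240,70,0]) if C is not None else None)
for uv in[(278.5,102.5)]:
    k=(onz(c,*uv,.137+tp[2]-.0908)-tp)@R;print(k)
pin=np.array([.5675,-.1355]);yaw=8.6
Rz=down(yaw)[:2,:2]
pre=pin-Rz@[.05+k[0],k[1]];print("pre",pre,"final",pin-Rz@[k[0],k[1]])
plan([*pre,.1456],yaw,12)
E
```

```text
[[278.0625 103.5625  11.25  ]
 [270.5625 108.4375  14.6625]
 [279.1875 110.6875  17.7375]
 [267.1875 115.9375  21.225 ]]
[ 0.0729  0.0003 -0.0461]
pre [ 0.446  -0.1535] final [ 0.4954 -0.1461]
{"xyz": [0.17, 0.87, -0.0] ,"delta_rot": [0.0, 0.0, -0.54] },
{"xyz": [0.14, 0.87, -0.0] ,"delta_rot": [0.0, 0.0, -0.54] },
{"xyz": [0.11, 0.88, -0.0] ,"delta_rot": [0.0, 0.0, -0.54] },
{"xyz": [0.07, 0.88, -0.0] ,"delta_rot": [0.0, 0.0, -0.54] },
{"xyz": [0.04, 0.88, -0.0] ,"delta_rot": [0.0, 0.0, -0.54] },
{"xyz": [0.01, 0.89, -0.0] ,"delta_rot": [0.0, 0.0, -0.54] },
{"xyz": [-0.03, 0.89, -0.0] ,"delta_rot": [0.0, 0.0, -0.54] },
{"xyz": [-0.06, 0.88, -0.0] ,"delta_rot": [0.0, 0.0, -0.54] },
{"xyz": [-0.09, 0.88, -0.0] ,"delta_rot": [0.0, 0.0, -0.54] },
{"xyz": [-0.13, 0.88, -0.0] ,"delta_rot": [0.0, 0.0, -0.54] },
{"xyz": [-0.16, 0.87, -0.0] ,"delta_rot": [0.0, 0.0, -0.54] },
{"xyz": [-0.19, 0.86, -0.0] ,"delta_rot": [0.0, 0.0, -0.54] },
```

>>> apply_moves([
  {"xyz": [0.08, 0.43, 0], "delta_rot": [0, 0, -0.27]},
  {"xyz": [0.08, 0.43, 0], "delta_rot": [0, 0, -0.27]},
  {"xyz": [0.14, 0.87, 0], "delta_rot": [0, 0, -0.54]},
  {"xyz": [0.11, 0.88, 0], "delta_rot": [0, 0, -0.54]},
  {"xyz": [0.07, 0.88, 0], "delta_rot": [0, 0, -0.54]},
  {"xyz": [0.04, 0.88, 0], "delta_rot": [0, 0, -0.54]},
  {"xyz": [0.01, 0.89, 0], "delta_rot": [0, 0, -0.54]},
  {"xyz": [-0.03, 0.89, 0], "delta_rot": [0, 0, -0.54]},
])

```text
t: 7.88
tcp_pos: [0.4597, -0.0221, 0.144]
tool_rot: [[0.999, -0.04, -0.001], [-0.04, -0.999, -0.0], [-0.001, 0.0, -1.0]]
contact_force: [0.9, -0.2, -2.5]
gripper_width: 0.086
grip_force: 35.0
```

>>> apply_moves([
  {"xyz": [-0.06, 0.88, 0], "delta_rot": [0, 0, -0.54]},
  {"xyz": [-0.09, 0.88, 0], "delta_rot": [0, 0, -0.54]},
  {"xyz": [-0.13, 0.88, 0], "delta_rot": [0, 0, -0.54]},
  {"xyz": [-0.16, 0.87, 0], "delta_rot": [0, 0, -0.54]},
  {"xyz": [-0.09, 0.43, 0.2], "delta_rot": [0, 0, -0.27]},
  {"xyz": [-0.09, 0.43, 0.3], "delta_rot": [0, 0, -0.27]},
  {"xyz": [0, 0, 0.3], "delta_rot": [0, 0, 0]},
  {"xyz": [0, 0, 0.1], "delta_rot": [0, 0, 0]},
])

```text
t: 8.55
tcp_pos: [0.4453, -0.1524, 0.1156]
tool_rot: [[0.99, 0.144, -0.003], [0.144, -0.99, 0.001], [-0.002, -0.002, -1.0]]
contact_force: [0.2, 0.6, -2.4]
gripper_width: 0.089
grip_force: 35.0
```

>>> apply_moves([
  {"xyz": [0, 0, 0], "delta_rot": [0, 0, 0]},
  {"xyz": [0, 0, 0], "delta_rot": [0, 0, 0]},
])

```text
t: 8.72
tcp_pos: [0.4466, -0.1514, 0.1175]
tool_rot: [[0.989, 0.147, -0.0], [0.147, -0.989, 0.001], [-0.0, -0.001, -1.0]]
contact_force: [0.0, 0.6, -2.0]
gripper_width: 0.087
grip_force: 35.0
```

```bash
python3 - <<'E'
from h import *
import pickle
s=observe();c=vision.get_calibration("wrist");im=vision.read_camera("wrist");cv2.imwrite("pics/w6.png",im)
t=vision.read_camera("side");cv2.imwrite("pics/s6.png",t)
print(s["t"],s["tcp_pos"],s["contact_force"],s["gripper_width"],s["grip_force"])
pickle.dump((s["tcp_pos"],s["tool_rot"],c),open("w6.pkl","wb"))
cv2.imwrite("pics/c6.png",np.hstack([cv2.resize(im[40:140,220:340],(480,400),interpolation=2),cv2.resize(t[195:275,246:310],(320,400),interpolation=2)]))
E
```

```text
8.7167 [ 0.4466 -0.1514  0.1175] [ 0.0309  0.5675 -1.985 ] 0.08704957351041749 34.992179833352566
```

View pics/c6.png

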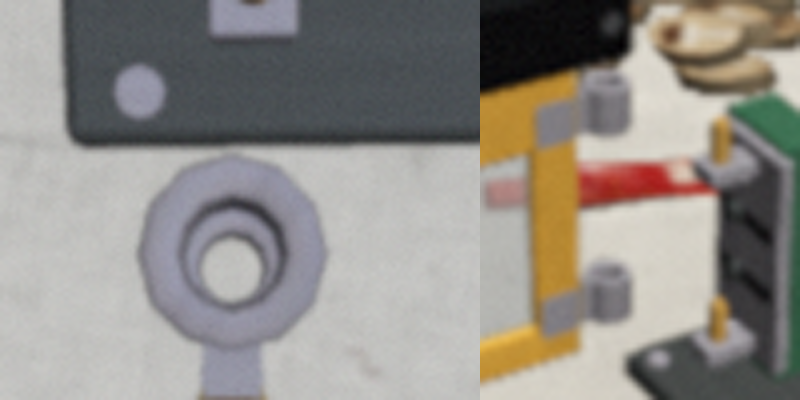

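Wrist view: knuckle ring at about (278,103), base front edge horizontal (so yaw matches), arm with a brass spot entering at about (284,40). In the side view the door hangs upright in front of the pins.

```bash
python3 - <<'E'
from h import *
import pickle
tp,R,c=pickle.load(open("w6.pkl","rb"));im=cv2.imread("pics/w6.png")
h=cv2.cvtColor(im,cv2.COLOR_BGR2HSV)
m=cv2.inRange(h,(12,110,80),(32,255,255));m[70:]=0
n,l,st,ce=cv2.connectedComponentsWithStats(m)
for i in range(1,n):
    if st[i,4]>8:print(st[i],ce[i])
print("proj of pin axis z.135,.117,.05,.032",proj(c,[[.5675,-.1355,z] for z in(.135,.117,.05,.032)]))
k=(onz(c,278.25,103,.137+.0267)-tp)@R;print("k",k)
# base front edge slope & corner
e=cv2.inRange(h[60:90],(0,0,0),(179,90,110));
xs=np.arange(245,420,10);ys=[60+np.nonzero(e[:,x])[0].max() if e[:,x].any() else -1 for x in xs];print(list(zip(xs.tolist(),ys)))
E
```

```text
[287   0   5   6  21] [289.1429   2.2857]
[279  25  10  15  97] [283.5155  30.7938]
[59 29  9  4 13] [63.3077 30.7692]
proj of pin axis z.135,.117,.05,.032 [[282.9777 -12.0872]
 [282.4389   0.2296]
 [281.1154  30.4824]
 [280.8727  36.0314]]
k [ 0.0727 -0.     -0.0462]
[(245, np.int64(76)), (255, np.int64(76)), (265, np.int64(76)), (275, np.int64(76)), (285, np.int64(75)), (295, np.int64(75)), (305, np.int64(75)), (315, np.int64(75)), (325, np.int64(75)), (335, np.int64(75)), (345, np.int64(75)), (355, np.int64(75)), (365, np.int64(75)), (375, np.int64(75)), (385, np.int64(75)), (395, np.int64(75)), (405, np.int64(74)), (415, np.int64(74))]
```

>>> apply_moves([
  {"xyz": [0.3, 0.02, 0], "delta_rot": [0, 0, -0.09]},
  {"xyz": [0.3, 0.02, 0], "delta_rot": [0, 0, 0]},
  {"xyz": [0.3, 0.02, 0], "delta_rot": [0, 0, 0]},
  {"xyz": [0, 0, 0], "delta_rot": [0, 0, 0]},
  {"xyz": [0, 0, 0], "delta_rot": [0, 0, 0]},
  {"xyz": [0, 0, 0], "delta_rot": [0, 0, 0]},
])

```text
t: 9.32
tcp_pos: [0.4734, -0.1502, 0.1174]
tool_rot: [[0.988, 0.153, -0.001], [0.153, -0.988, 0.0], [-0.001, -0.0, -1.0]]
contact_force: [-0.5, -1.1, -2.0]
gripper_width: 0.089
grip_force: 35.0
```

```bash
python3 - <<'E'
from h import *
import pickle
s=observe();tp,R=s["tcp_pos"],s["tool_rot"];c=vision.get_calibration("wrist");im=vision.read_camera("wrist");cv2.imwrite("pics/w7.png",im)
pickle.dump((tp,R,c),open("w7.pkl","wb"));print(s["t"],tp,s["contact_force"])
h=cv2.cvtColor(im,cv2.COLOR_BGR2HSV)
m=cv2.inRange(h,(12,110,80),(32,255,255));m[110:]=0
n,l,st,ce=cv2.connectedComponentsWithStats(m)
for i in range(1,n):
    if st[i,4]>8:print(st[i],ce[i])
print(proj(c,[[.5678,-.137,z] for z in(.135,.117,.05,.032)]))
# row profile of upper pin blob
for v in range(20,90,3):
    x=np.nonzero(m[v,250:320])[0]
    if len(x):print(v,x.min()+250,x.max()+250,end=" | ")
cv2.imwrite("pics/c7.png",np.hstack([cv2.resize(im[10:130,220:340],(600,600),interpolation=2)]))
E
```

```text
9.3167 [ 0.4734 -0.1502  0.1174] [-0.545  -1.097  -2.0054]
[274  45  15  20 209] [280.8947  53.7512]
[61 67  8  3  9] [64.7778 68.    ]
[[281.1247  53.225 ]
 [280.7764  58.896 ]
 [279.909   73.018 ]
 [279.7481  75.6384]]
47 276 285 | 50 274 287 | 53 274 288 | 56 274 287 | 59 277 286 | 62 282 285 |
```

>>> apply_moves([
  {"xyz": [0.25, 0.015, 0], "delta_rot": [0, 0, 0]},
  {"xyz": [0.25, 0.015, 0], "delta_rot": [0, 0, 0]},
  {"xyz": [0.25, 0.015, 0], "delta_rot": [0, 0, 0]},
  {"xyz": [0, 0, 0], "delta_rot": [0, 0, 0]},
  {"xyz": [0, 0, 0], "delta_rot": [0, 0, 0]},
  {"xyz": [0, 0, 0], "delta_rot": [0, 0, 0]},
])

```text
t: 9.87
tcp_pos: [0.4958, -0.1481, 0.1175]
tool_rot: [[0.988, 0.152, -0.0], [0.152, -0.988, 0.0], [-0.0, -0.0, -1.0]]
contact_force: [-0.6, -0.7, -2.4]
gripper_width: 0.088
grip_force: 35.0
```

```bash
python3 - <<'E'
from h import *
import pickle
s=observe();tp,R=s["tcp_pos"],s["tool_rot"];c=vision.get_calibration("wrist");im=vision.read_camera("wrist");cv2.imwrite("pics/w8.png",im)
print(s["t"],tp,s["contact_force"])
h=cv2.cvtColor(im,cv2.COLOR_BGR2HSV)
m=cv2.inRange(h,(10,90,50),(32,255,255));m[118:]=0;m[:70]=0
for v in range(75,118):
    x=np.nonzero(m[v,255:305])[0]
    if len(x):print(v,x.min()+255,x.max()+255,end=" | ")
print("pin pred",proj(c,[[.5678,-.137,.135]]),"bore bottom/top centre pred",proj(c,[tp+R@[.0728,0,0]+[0,0,z-tp[2]] for z in(.144,.164)]))
cv2.imwrite("pics/c8.png",cv2.resize(im[70:140,240:320],(640,560),interpolation=2))
E
```

```text
9.8667 [ 0.4958 -0.1481  0.1175] [-0.6367 -0.6751 -2.3811]
96 277 278 | 97 274 281 | 98 273 282 | 99 272 283 | 100 272 284 | 101 271 284 | 102 271 284 | 103 271 285 | 104 271 285 | 105 271 284 | 106 271 284 | 107 272 284 | 108 272 283 | 109 273 282 | 110 274 281 | 111 277 278 | pin pred [[278.0223 104.4756]] bore bottom/top centre pred [[278.1484 104.0493]
 [278.2497 102.8384]]
```

View pics/c8.png

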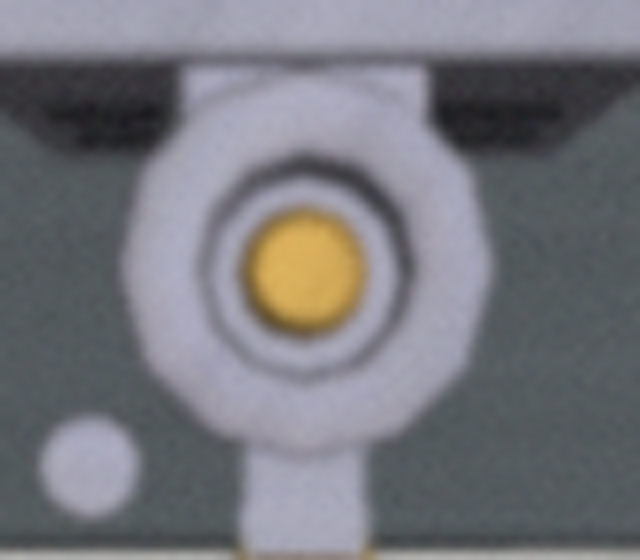

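The brass pin sits centred in the bore, at (278,104), within about 0.4 mm. Lowering slowly.

>>> apply_moves([
  {"xyz": [0, 0, 0.1], "delta_rot": [0, 0, 0]},
  {"xyz": [0, 0, 0.1], "delta_rot": [0, 0, 0]},
  {"xyz": [0, 0, 0.1], "delta_rot": [0, 0, 0]},
  {"xyz": [0, 0, 0.1], "delta_rot": [0, 0, 0]},
  {"xyz": [0, 0, 0.05], "delta_rot": [0, 0, 0]},
  {"xyz": [0, 0, 0.05], "delta_rot": [0, 0, 0]},
  {"xyz": [0, 0, 0], "delta_rot": [0, 0, 0]},
  {"xyz": [0, 0, 0], "delta_rot": [0, 0, 0]},
])

```text
t: 10.58
tcp_pos: [0.4959, -0.1483, 0.1026]
tool_rot: [[0.988, 0.152, -0.0], [0.152, -0.988, -0.0], [-0.0, 0.0, -1.0]]
contact_force: [-0.7, 0.4, -2.5]
gripper_width: 0.09
grip_force: 35.0
```

>>> apply_moves([
  {"xyz": [0, 0, 0.07], "delta_rot": [0, 0, 0]},
  {"xyz": [0, 0, 0.07], "delta_rot": [0, 0, 0]},
  {"xyz": [0, 0, 0.07], "delta_rot": [0, 0, 0]},
  {"xyz": [0, 0, 0.07], "delta_rot": [0, 0, 0]},
  {"xyz": [0, 0, 0.03], "delta_rot": [0, 0, 0]},
  {"xyz": [0, 0, 0], "delta_rot": [0, 0, 0]},
  {"xyz": [0, 0, 0], "delta_rot": [0, 0, 0]},
])

```text
t: 11.17
tcp_pos: [0.4959, -0.1482, 0.0933]
tool_rot: [[0.988, 0.152, -0.0], [0.152, -0.988, 0.0], [-0.0, -0.0, -1.0]]
contact_force: [0.2, 0.3, -1.9]
gripper_width: 0.088
grip_force: 35.0
```

No side force, and 2.5 mm remain.

>>> apply_moves([
  {"xyz": [0, 0, 0.03], "delta_rot": [0, 0, 0]},
  {"xyz": [0, 0, 0.03], "delta_rot": [0, 0, 0]},
  {"xyz": [0, 0, 0], "delta_rot": [0, 0, 0]},
  {"xyz": [0, 0, 0], "delta_rot": [0, 0, 0]},
  {"xyz": [0, 0, 0], "delta_rot": [0, 0, 0]},
])

```text
t: 11.58
tcp_pos: [0.496, -0.1483, 0.0916]
tool_rot: [[0.988, 0.152, 0.0], [0.152, -0.988, -0.0], [0.0, 0.0, -1.0]]
contact_force: [0.9, -0.1, -2.6]
gripper_width: 0.09
grip_force: 35.0
```

>>> apply_moves([
  {"xyz": [0, 0, 0.02], "delta_rot": [0, 0, 0]},
  {"xyz": [0, 0, 0], "delta_rot": [0, 0, 0]},
  {"xyz": [0, 0, 0], "delta_rot": [0, 0, 0]},
  {"xyz": [0, 0, 0], "delta_rot": [0, 0, 0]},
])

```text
t: 11.92
tcp_pos: [0.496, -0.1483, 0.091]
tool_rot: [[0.988, 0.152, 0.0], [0.152, -0.988, -0.0], [0.0, 0.0, -1.0]]
contact_force: [0.1, -0.8, -3.2]
gripper_width: 0.088
grip_force: 35.0
```

>>> apply_moves([
  {"xyz": [0, 0, 0.02], "delta_rot": [0, 0, 0]},
  {"xyz": [0, 0, 0], "delta_rot": [0, 0, 0]},
  {"xyz": [0, 0, 0], "delta_rot": [0, 0, 0]},
  {"xyz": [0, 0, 0], "delta_rot": [0, 0, 0]},
])

```text
t: 12.25
tcp_pos: [0.4961, -0.1484, 0.0906]
tool_rot: [[0.988, 0.152, 0.0], [0.152, -0.988, -0.0], [0.0, 0.0, -1.0]]
contact_force: [-2.3, -0.1, 0.8]
gripper_width: 0.092
grip_force: 35.0
```

>>> apply_moves([
  {"xyz": [0, 0, 0.02], "delta_rot": [0, 0, 0]},
  {"xyz": [0, 0, 0], "delta_rot": [0, 0, 0]},
  {"xyz": [0, 0, 0], "delta_rot": [0, 0, 0]},
  {"xyz": [0, 0, 0], "delta_rot": [0, 0, 0]},
])

```text
t: 12.58
tcp_pos: [0.4961, -0.1484, 0.0903]
tool_rot: [[0.988, 0.152, 0.0], [0.152, -0.988, -0.001], [0.0, 0.001, -1.0]]
contact_force: [-3.5, -0.0, 5.8]
gripper_width: 0.087
grip_force: 35.0
```

Seated: the load transferred at the expected height. I'll relieve the push slightly, then release and rise clear.

>>> apply_moves([
  {"xyz": [0, 0, -0.015], "delta_rot": [0, 0, 0]},
  {"xyz": [0, 0, 0], "delta_rot": [0, 0, 0]},
], force=8)

```text
t: 12.75
tcp_pos: [0.496, -0.1483, 0.0902]
tool_rot: [[0.988, 0.152, 0.0], [0.152, -0.988, -0.0], [0.0, 0.0, -1.0]]
contact_force: [-0.4, -0.2, -0.3]
gripper_width: 0.09
grip_force: 8.0
```

>>> apply_moves([
  {"xyz": [0, 0, 0], "delta_rot": [0, 0, 0]},
  {"xyz": [0, 0, 0], "delta_rot": [0, 0, 0]},
  {"xyz": [0, 0, 0], "delta_rot": [0, 0, 0]},
  {"xyz": [0, 0, 0], "delta_rot": [0, 0, 0]},
  {"xyz": [0, 0, 0], "delta_rot": [0, 0, 0]},
  {"xyz": [0, 0, 0], "delta_rot": [0, 0, 0]},
], jaw=36)

```text
t: 13.25
tcp_pos: [0.4959, -0.1483, 0.0902]
tool_rot: [[0.988, 0.152, -0.0], [0.152, -0.988, -0.0], [-0.0, 0.0, -1.0]]
contact_force: [-0.5, 0.2, -0.2]
gripper_width: 0.397
grip_force: 0.0
```

>>> apply_moves([
  {"xyz": [0, 0, -0.3], "delta_rot": [0, 0, 0]},
  {"xyz": [0, 0, -0.5], "delta_rot": [0, 0, 0]},
  {"xyz": [0, 0, -0.7], "delta_rot": [0, 0, 0]},
  {"xyz": [0, 0, -0.7], "delta_rot": [0, 0, 0]},
  {"xyz": [0, 0, 0], "delta_rot": [0, 0, 0]},
  {"xyz": [0, 0, 0], "delta_rot": [0, 0, 0]},
])

```text
t: 13.75
tcp_pos: [0.4968, -0.1484, 0.1578]
tool_rot: [[0.988, 0.152, 0.003], [0.152, -0.988, -0.001], [0.002, 0.002, -1.0]]
contact_force: [-0.6, -0.1, -0.5]
gripper_width: 0.417
grip_force: 0.0
```

```bash
python3 - <<'E'
from h import *
s=observe();tp,R=s["tcp_pos"],s["tool_rot"];c=vision.get_calibration("wrist");im=vision.read_camera("wrist");cv2.imwrite("pics/w9.png",im)
cv2.imwrite("pics/s9.png",vision.read_camera("side"));print(s["t"],tp,s["contact_force"])
for p in doorline(im,c,.15,range(110,235,6))[::3]:print(((np.array([*p[:2],.15])-tp)@R)*1000,p[2])
S=vision.get_calibration("side");h=cv2.cvtColor(cv2.imread("pics/s9.png"),cv2.COLOR_BGR2HSV)
m=cv2.inRange(h,(17,140,90),(28,255,255));m[:,300:]=0
cc=max(cv2.findContours(m,0,2)[0],key=cv2.contourArea);print(cv2.boundingRect(cc),cv2.approxPolyDP(cv2.convexHull(cc),2,True)[:,0].tolist())
O=np.array([.5678,-.137,.02]);d=np.array([-.988,-.152,0])
print(proj(S,[O+d*x+[0,0,z] for x,z in((.014,0),(.014,.13),(.135,.13),(.135,0))]))
E
```

```text
13.75 [ 0.4968 -0.1484  0.1578] [-0.5783 -0.1353 -0.4741]
[70.4983 -0.5399  7.943 ] 9.0
[47.9211 -0.5414  7.8898] 13.0
[37.8413 -0.2601  7.8666] 12.0
[27.506  -0.2573  7.8422] 12.0
[16.9053 -0.2544  7.8173] 12.0
[ 6.0287 -0.2513  7.7916] 12.0
(231, 215, 58, 73) [[286, 215], [288, 269], [236, 287], [231, 231]]
[[287.0545 268.6244]
 [287.5091 213.1848]
 [230.0908 229.0715]
 [233.7647 286.9832]]
```

The door hangs where predicted: its side-view corners match the fully hung pose to within 2 px. Now I'll shut the fingers, move to the door's +y side and go down beside it.

>>> apply_moves([
  {"xyz": [-0.47, -0.5, 0], "delta_rot": [0, 0, 0]},
  {"xyz": [-0.47, -0.5, 0], "delta_rot": [0, 0, 0]},
  {"xyz": [0, 0, 0], "delta_rot": [0, 0, 0]},
  {"xyz": [0, 0, 0], "delta_rot": [0, 0, 0]},
  {"xyz": [0, 0, 0], "delta_rot": [0, 0, 0]},
  {"xyz": [0, 0, 0], "delta_rot": [0, 0, 0]},
  {"xyz": [0, 0, 0.5], "delta_rot": [0, 0, 0]},
  {"xyz": [0, 0, 0.5], "delta_rot": [0, 0, 0]},
], jaw=0)

```text
t: 14.52
tcp_pos: [0.4645, -0.1235, 0.1262]
tool_rot: [[0.988, 0.152, 0.002], [0.152, -0.988, -0.0], [0.002, 0.001, -1.0]]
contact_force: [0.2, -0.3, -0.7]
gripper_width: 0.006
grip_force: 0.0
```

>>> apply_moves([
  {"xyz": [0, 0, 0.5], "delta_rot": [0, 0, 0]},
  {"xyz": [0, 0, 0.5], "delta_rot": [0, 0, 0]},
  {"xyz": [0, 0, 0.35], "delta_rot": [0, 0, 0]},
  {"xyz": [0, 0, 0], "delta_rot": [0, 0, 0]},
])

```text
t: 14.85
tcp_pos: [0.4623, -0.1228, 0.0835]
tool_rot: [[0.988, 0.152, -0.003], [0.152, -0.988, 0.002], [-0.003, -0.002, -1.0]]
contact_force: [-0.7, 1.2, 0.5]
gripper_width: -0.001
grip_force: 0.0
```

>>> apply_moves([
  {"xyz": [0, 0.1, 0], "delta_rot": [0, 0, 0]},
  {"xyz": [0, 0.1, 0], "delta_rot": [0, 0, 0]},
  {"xyz": [0, 0.1, 0], "delta_rot": [0, 0, 0]},
  {"xyz": [0, 0, 0], "delta_rot": [0, 0, 0]},
])

```text
t: 15.18
tcp_pos: [0.4654, -0.1329, 0.0864]
tool_rot: [[0.988, 0.151, 0.001], [0.151, -0.988, -0.001], [0.001, 0.001, -1.0]]
contact_force: [0.3, 0.2, -1.2]
gripper_width: 0.008
grip_force: 0.0
```

```bash
python3 - <<'E'
from h import *
s=observe();print(s["t"],s["tcp_pos"],s["contact_force"],s["qpos"],s["gripper_width"])
pin=np.array([.5678,-.137]);d=s["tcp_pos"][:2]-pin;print("in tool:",s["tool_rot"][:2,:2].T@d)
# per-row tool-frame shift for 2 deg rotation about pin
r=s["tool_rot"][:2,:2].T@d;a=np.radians(2);c,q=np.cos(a),np.sin(a)
# tool yaw +2deg == rotation -2deg in tool plane
print((np.array([[c,q],[-q,c]])@r-r)/.03)
E
```

```text
15.1833 [ 0.4654 -0.1329  0.0864] [ 0.2744  0.2371 -1.1744] [ 41.1133   8.7726 -32.6289 110.3607   5.3661  62.2612 -75.008 ] 0.007812999720044836
in tool: [-0.1006 -0.0195]
[-0.0207  0.1174]
```

>>> apply_moves([
  {"xyz": [-0.02, 0.12, 0], "delta_rot": [0, 0, -0.5]},
  {"xyz": [-0.02, 0.12, 0], "delta_rot": [0, 0, -0.5]},
  {"xyz": [-0.02, 0.12, 0], "delta_rot": [0, 0, -0.5]},
  {"xyz": [-0.02, 0.12, 0], "delta_rot": [0, 0, -0.5]},
  {"xyz": [-0.02, 0.12, 0], "delta_rot": [0, 0, -0.5]},
  {"xyz": [-0.02, 0.12, 0], "delta_rot": [0, 0, -0.5]},
])

```text
t: 15.68
tcp_pos: [0.4668, -0.154, 0.0862]
tool_rot: [[0.935, 0.356, 0.001], [0.356, -0.935, -0.0], [0.0, 0.001, -1.0]]
contact_force: [-0.5, 0.9, -0.1]
gripper_width: 0.008
grip_force: 0.1
```

```bash
cat >> h.py <<'E'
def chk():
    s=observe();pin=np.array([.5678,-.137]);r=s["tool_rot"][:2,:2].T@(s["tcp_pos"][:2]-pin)
    print(s["t"],s["tcp_pos"],"F",s["contact_force"],"q",s["qpos"],"in tool",r,"yaw",np.degrees(np.arctan2(*s["tool_rot"][1::-1,0])))
    t=vision.read_camera("side");S=vision.get_calibration("side")
    h=cv2.cvtColor(t,cv2.COLOR_BGR2HSV);m=cv2.inRange(h,(17,140,90),(28,255,255));m[:,380:]=0
    cc=max(cv2.findContours(m,0,2)[0],key=cv2.contourArea);H=cv2.convexHull(cc)[:,0].astype(float)
    b=H[np.argmax(H[:,1]+0*H[:,0])]
    best=min(range(180,290),key=lambda a:min(np.hypot(*(H-proj(S,[[pin[0]+.135*np.cos(np.radians(a)),-.137+.135*np.sin(np.radians(a)),.02]])[0]).T)))
    print("hull bottom",b,"free corner angle",best)
    return t
E
python3 -c "
from h import *
chk()"
```

```text
15.6833 [ 0.4668 -0.154   0.0862] F [-0.4653  0.9252 -0.0592] q [ 43.2979   9.8253 -32.7023 109.3213   5.9895  62.4708 -60.9495] in tool [-0.1005 -0.0201] yaw 20.84338571402266
hull bottom [242. 293.] free corner angle 200
```

Door follows the finger (about 200° now). Continuing.

>>> apply_moves([
  {"xyz": [-0.02, 0.12, 0], "delta_rot": [0, 0, -0.5]},
  {"xyz": [-0.02, 0.12, 0], "delta_rot": [0, 0, -0.5]},
  {"xyz": [-0.02, 0.12, 0], "delta_rot": [0, 0, -0.5]},
  {"xyz": [-0.02, 0.12, 0], "delta_rot": [0, 0, -0.5]},
  {"xyz": [-0.02, 0.12, 0], "delta_rot": [0, 0, -0.5]},
  {"xyz": [-0.02, 0.12, 0], "delta_rot": [0, 0, -0.5]},
  {"xyz": [-0.02, 0.12, 0], "delta_rot": [0, 0, -0.5]},
  {"xyz": [-0.02, 0.12, 0], "delta_rot": [0, 0, -0.5]},
])

```text
t: 16.4
tcp_pos: [0.4759, -0.1814, 0.0861]
tool_rot: [[0.801, 0.599, 0.001], [0.599, -0.801, -0.0], [0.0, 0.001, -1.0]]
contact_force: [-0.4, 0.1, -0.1]
gripper_width: 0.007
grip_force: 0.1
```

>>> apply_moves([
  {"xyz": [-0.02, 0.12, 0], "delta_rot": [0, 0, -0.5]},
  {"xyz": [-0.02, 0.12, 0], "delta_rot": [0, 0, -0.5]},
  {"xyz": [-0.02, 0.12, 0], "delta_rot": [0, 0, -0.5]},
  {"xyz": [-0.02, 0.12, 0], "delta_rot": [0, 0, -0.5]},
  {"xyz": [-0.02, 0.12, 0], "delta_rot": [0, 0, -0.5]},
  {"xyz": [-0.02, 0.12, 0], "delta_rot": [0, 0, -0.5]},
  {"xyz": [-0.02, 0.12, 0], "delta_rot": [0, 0, -0.5]},
  {"xyz": [-0.02, 0.12, 0], "delta_rot": [0, 0, -0.5]},
])

```text
t: 17.07
tcp_pos: [0.4923, -0.2055, 0.0861]
tool_rot: [[0.605, 0.796, 0.0], [0.796, -0.605, -0.0], [0.0, 0.001, -1.0]]
contact_force: [-0.4, -0.8, 0.1]
gripper_width: 0.008
grip_force: 0.1
```

>>> apply_moves([
  {"xyz": [-0.02, 0.12, 0], "delta_rot": [0, 0, -0.5]},
  {"xyz": [-0.02, 0.12, 0], "delta_rot": [0, 0, -0.5]},
  {"xyz": [-0.02, 0.12, 0], "delta_rot": [0, 0, -0.5]},
  {"xyz": [-0.02, 0.12, 0], "delta_rot": [0, 0, -0.5]},
  {"xyz": [-0.02, 0.12, 0], "delta_rot": [0, 0, -0.5]},
  {"xyz": [-0.02, 0.12, 0], "delta_rot": [0, 0, -0.5]},
  {"xyz": [-0.02, 0.12, 0], "delta_rot": [0, 0, -0.5]},
  {"xyz": [-0.02, 0.12, 0], "delta_rot": [0, 0, -0.5]},
])

```text
t: 17.73
tcp_pos: [0.5147, -0.2241, 0.0861]
tool_rot: [[0.362, 0.932, 0.0], [0.932, -0.362, -0.0], [-0.0, 0.001, -1.0]]
contact_force: [-0.9, 0.3, -0.1]
gripper_width: 0.006
grip_force: 0.1
```

```bash
python3 -c "
from h import *
chk()"
```

```text
17.7333 [ 0.5147 -0.2241  0.0861] F [-0.9464  0.3167 -0.0552] q [ 48.6895  19.3793 -35.3606  99.2346  12.2283  65.2304 -11.4987] in tool [-0.1004 -0.018 ] yaw 68.79313197109683
hull bottom [292. 309.] free corner angle 246
```

>>> apply_moves([
  {"xyz": [-0.02, 0.12, 0], "delta_rot": [0, 0, -0.5]},
  {"xyz": [-0.02, 0.12, 0], "delta_rot": [0, 0, -0.5]},
  {"xyz": [-0.02, 0.12, 0], "delta_rot": [0, 0, -0.5]},
  {"xyz": [-0.02, 0.12, 0], "delta_rot": [0, 0, -0.5]},
  {"xyz": [-0.02, 0.12, 0], "delta_rot": [0, 0, -0.5]},
  {"xyz": [-0.02, 0.12, 0], "delta_rot": [0, 0, -0.5]},
  {"xyz": [-0.02, 0.12, 0], "delta_rot": [0, 0, -0.5]},
  {"xyz": [-0.02, 0.12, 0], "delta_rot": [0, 0, -0.5]},
])

```text
t: 18.45
tcp_pos: [0.5412, -0.2356, 0.086]
tool_rot: [[0.091, 0.996, 0.0], [0.996, -0.091, -0.0], [-0.0, 0.0, -1.0]]
contact_force: [-0.9, 0.9, 0.5]
gripper_width: 0.006
grip_force: 0.1
```

>>> apply_moves([
  {"xyz": [-0.02, 0.12, 0], "delta_rot": [0, 0, -0.5]},
  {"xyz": [-0.02, 0.12, 0], "delta_rot": [0, 0, -0.5]},
  {"xyz": [-0.01, 0.06, 0], "delta_rot": [0, 0, -0.25]},
  {"xyz": [-0.01, 0.06, 0], "delta_rot": [0, 0, -0.25]},
  {"xyz": [0, 0, 0], "delta_rot": [0, 0, 0]},
])

```text
t: 18.87
tcp_pos: [0.552, -0.238, 0.0858]
tool_rot: [[-0.013, 1.0, 0.0], [1.0, 0.013, -0.0], [-0.0, 0.0, -1.0]]
contact_force: [0.3, 0.0, -0.8]
gripper_width: 0.008
grip_force: 0.0
```

```bash
python3 -c "
from h import *
chk()"
```

```text
18.8667 [ 0.552  -0.238   0.0858] F [ 0.3123  0.0401 -0.8482] q [ 48.951   25.0242 -37.8929  93.0695  16.3276  67.5365   8.1309] in tool [-0.1008 -0.0172] yaw 90.75488876299234
hull bottom [320. 307.] free corner angle 269
```

>>> apply_moves([
  {"xyz": [-0.01, 0.06, 0], "delta_rot": [0, 0, -0.25]},
  {"xyz": [-0.01, 0.06, 0], "delta_rot": [0, 0, -0.25]},
  {"xyz": [-0.01, 0.06, 0], "delta_rot": [0, 0, -0.25]},
  {"xyz": [-0.01, 0.06, 0], "delta_rot": [0, 0, -0.25]},
  {"xyz": [-0.01, 0.06, 0], "delta_rot": [0, 0, -0.25]},
  {"xyz": [0, 0, 0], "delta_rot": [0, 0, 0]},
  {"xyz": [0, 0, 0], "delta_rot": [0, 0, 0]},
])

```text
t: 19.5
tcp_pos: [0.5609, -0.2389, 0.0856]
tool_rot: [[-0.1, 0.995, -0.0], [0.995, 0.1, 0.0], [0.0, 0.0, -1.0]]
contact_force: [-0.6, -0.7, -0.3]
gripper_width: 0.003
grip_force: 0.0
```

>>> apply_moves([
  {"xyz": [0, 0.04, 0], "delta_rot": [0, 0, -0.15]},
  {"xyz": [0, 0.04, 0], "delta_rot": [0, 0, -0.15]},
  {"xyz": [0, 0, 0], "delta_rot": [0, 0, 0]},
  {"xyz": [0, 0, 0], "delta_rot": [0, 0, 0]},
])

```text
t: 19.83
tcp_pos: [0.5633, -0.2387, 0.0857]
tool_rot: [[-0.121, 0.993, 0.0], [0.993, 0.121, -0.0], [-0.0, 0.0, -1.0]]
contact_force: [0.4, 0.4, 0.5]
gripper_width: 0.005
grip_force: 0.1
```

>>> apply_moves([
  {"xyz": [0, 0.04, 0], "delta_rot": [0, 0, -0.15]},
  {"xyz": [0, 0, 0], "delta_rot": [0, 0, 0]},
  {"xyz": [0, 0, 0], "delta_rot": [0, 0, 0]},
])

```text
t: 20.08
tcp_pos: [0.5645, -0.2386, 0.0857]
tool_rot: [[-0.132, 0.991, 0.0], [0.991, 0.132, -0.0], [-0.0, 0.0, -1.0]]
contact_force: [-0.1, -0.1, -0.1]
gripper_width: 0.003
grip_force: 0.1
```

```bash
python3 -c "
from h import *
chk()"
```

```text
20.0833 [ 0.5645 -0.2386  0.0857] F [-0.0628 -0.1315 -0.0947] q [ 48.7002  26.7479 -38.7961  91.1678  17.6648  68.3478  13.8943] in tool [-0.1003 -0.0167] yaw 97.56858436787236
hull bottom [327. 305.] free corner angle 274
```

No contact with the stop yet; continuing in small steps (1.2 mm).

>>> apply_moves([
  {"xyz": [0, 0.04, 0], "delta_rot": [0, 0, 0]},
  {"xyz": [0, 0, 0], "delta_rot": [0, 0, 0]},
  {"xyz": [0, 0, 0], "delta_rot": [0, 0, 0]},
])

```text
t: 20.38
tcp_pos: [0.5656, -0.2384, 0.0857]
tool_rot: [[-0.132, 0.991, 0.0], [0.991, 0.132, -0.0], [-0.0, 0.0, -1.0]]
contact_force: [-0.1, -0.3, 0.0]
gripper_width: 0.007
grip_force: 0.1
```

>>> apply_moves([
  {"xyz": [0, 0.04, 0], "delta_rot": [0, 0, 0]},
  {"xyz": [0, 0, 0], "delta_rot": [0, 0, 0]},
  {"xyz": [0, 0, 0], "delta_rot": [0, 0, 0]},
])

```text
t: 20.63
tcp_pos: [0.5668, -0.2383, 0.0857]
tool_rot: [[-0.132, 0.991, 0.0], [0.991, 0.132, -0.0], [-0.0, 0.0, -1.0]]
contact_force: [0.0, -0.3, 0.1]
gripper_width: 0.007
grip_force: 0.1
```

>>> apply_moves([
  {"xyz": [0, 0.04, 0], "delta_rot": [0, 0, 0]},
  {"xyz": [0, 0, 0], "delta_rot": [0, 0, 0]},
  {"xyz": [0, 0, 0], "delta_rot": [0, 0, 0]},
])

```text
t: 20.88
tcp_pos: [0.5681, -0.2381, 0.0857]
tool_rot: [[-0.132, 0.991, 0.0], [0.991, 0.132, -0.0], [-0.0, 0.0, -1.0]]
contact_force: [-0.1, 1.1, 0.3]
gripper_width: 0.007
grip_force: 0.1
```

>>> apply_moves([
  {"xyz": [0, 0.04, 0], "delta_rot": [0, 0, 0]},
  {"xyz": [0, 0, 0], "delta_rot": [0, 0, 0]},
  {"xyz": [0, 0, 0], "delta_rot": [0, 0, 0]},
])

```text
t: 21.13
tcp_pos: [0.5693, -0.238, 0.0857]
tool_rot: [[-0.132, 0.991, 0.0], [0.991, 0.132, -0.0], [-0.0, 0.0, -1.0]]
contact_force: [-0.4, 0.1, -0.1]
gripper_width: 0.008
grip_force: 0.1
```

>>> apply_moves([
  {"xyz": [0, 0.04, 0], "delta_rot": [0, 0, 0]},
  {"xyz": [0, 0, 0], "delta_rot": [0, 0, 0]},
  {"xyz": [0, 0, 0], "delta_rot": [0, 0, 0]},
])

```text
t: 21.38
tcp_pos: [0.5698, -0.2379, 0.0856]
tool_rot: [[-0.131, 0.991, -0.001], [0.991, 0.131, -0.0], [0.0, -0.001, -1.0]]
contact_force: [-3.4, 0.1, 0.8]
gripper_width: 0.007
grip_force: 2.1
```

```bash
python3 -c "
from h import *
chk()"
```

```text
21.3833 [ 0.5698 -0.2379  0.0856] F [-3.3644  0.1376  0.8202] q [ 48.1144  27.3631 -38.6621  90.3618  17.9713  68.6826  13.5269] in tool [-0.1003 -0.0112] yaw 97.5505467527031
hull bottom [330. 304.] free corner angle 277
```

>>> apply_moves([
  {"xyz": [0, 0.02, 0], "delta_rot": [0, 0, 0]},
  {"xyz": [0, 0, 0], "delta_rot": [0, 0, 0]},
  {"xyz": [0, 0, 0], "delta_rot": [0, 0, 0]},
])

```text
t: 21.68
tcp_pos: [0.5699, -0.2379, 0.0855]
tool_rot: [[-0.131, 0.991, -0.002], [0.991, 0.131, -0.0], [0.0, -0.002, -1.0]]
contact_force: [-7.2, 0.3, 3.5]
gripper_width: 0.003
grip_force: 3.8
```

>>> apply_moves([
  {"xyz": [0, -0.05, 0], "delta_rot": [0, 0, 0]},
  {"xyz": [0, -0.1, 0], "delta_rot": [0, 0, 0]},
  {"xyz": [0, -0.4, 0], "delta_rot": [0, 0, 0]},
  {"xyz": [0, -0.7, 0], "delta_rot": [0, 0, 0]},
  {"xyz": [0, -0.7, -0.5], "delta_rot": [0, 0, 0]},
  {"xyz": [0, 0, -0.9], "delta_rot": [0, 0, 0]},
  {"xyz": [0, 0, -0.9], "delta_rot": [0, 0, 0]},
  {"xyz": [0, 0, -0.9], "delta_rot": [0, 0, 0]},
])

```text
t: 22.35
tcp_pos: [0.5128, -0.2455, 0.1831]
tool_rot: [[-0.131, 0.991, 0.001], [0.991, 0.131, -0.0], [-0.001, 0.001, -1.0]]
contact_force: [0.8, -0.4, 0.4]
gripper_width: 0.012
grip_force: 0.0
```

>>> apply_moves([
  {"xyz": [0, 0, 0], "delta_rot": [0, 0, 0]},
  {"xyz": [0, 0, 0], "delta_rot": [0, 0, 0]},
  {"xyz": [0, 0, 0], "delta_rot": [0, 0, 0]},
  {"xyz": [0, 0, 0], "delta_rot": [0, 0, 0]},
])

```text
t: 22.68
tcp_pos: [0.5125, -0.2453, 0.1806]
tool_rot: [[-0.132, 0.991, -0.001], [0.991, 0.132, 0.001], [0.001, -0.001, -1.0]]
contact_force: [0.3, -0.5, -0.5]
gripper_width: 0.005
grip_force: 0.0
```

```bash
python3 - <<'E'
from h import *
t=chk();cv2.imwrite("pics/s10.png",t)
S=vision.get_calibration("side");pin=np.array([.5678,-.137])
h=cv2.cvtColor(t,cv2.COLOR_BGR2HSV);m=cv2.inRange(h,(17,140,90),(28,255,255));m[:,380:]=0
cc=max(cv2.findContours(m,0,2)[0],key=cv2.contourArea);print(cv2.approxPolyDP(cv2.convexHull(cc),2,True)[:,0].tolist())
for a in(275,278.7,281):
    d=np.array([np.cos(np.radians(a)),np.sin(np.radians(a))]);print(a,proj(S,[[*(pin+d*x),.02+z] for x,z in((.014,0),(.014,.13),(.135,.13),(.135,0))]).round(1).tolist())
E
```

```text
22.6833 [ 0.5125 -0.2453  0.1806] F [ 0.2969 -0.4632 -0.5222] q [ 55.2705  16.6121 -41.013   91.4266  11.1185  76.2107  20.3315] in tool [-0.1    -0.0691] yaw 97.56352924346031
hull bottom [329. 304.] free corner angle 277
[[299, 216], [335, 245], [329, 304], [296, 270]]
275 [[296.0, 270.2], [297.1, 214.5], [331.2, 244.6], [327.3, 304.7]]
278.7 [[296.4, 270.0], [297.5, 214.4], [335.4, 243.3], [331.3, 303.2]]
281 [[296.6, 270.0], [297.8, 214.3], [337.9, 242.4], [333.6, 302.2]]
```

The stop was reached (7 N), and the side view puts the door at roughly 277–279° against 278.7° for shut. As the free edge may have moved about 1 px while I backed off, I'll touch it again lightly and retreat more slowly.

>>> apply_moves([
  {"xyz": [0, 0, 0.9], "delta_rot": [0, 0, 0]},
  {"xyz": [0, 0, 0.9], "delta_rot": [0, 0, 0]},
  {"xyz": [0, 0, 0.9], "delta_rot": [0, 0, 0]},
  {"xyz": [0, 0.6, 0.45], "delta_rot": [0, 0, 0]},
  {"xyz": [0, 0.6, 0], "delta_rot": [0, 0, 0]},
  {"xyz": [0, 0.4, 0], "delta_rot": [0, 0, 0]},
  {"xyz": [0, 0.15, 0], "delta_rot": [0, 0, 0]},
  {"xyz": [0, 0, 0], "delta_rot": [0, 0, 0]},
])

```text
t: 23.4
tcp_pos: [0.5654, -0.2376, 0.0864]
tool_rot: [[-0.133, 0.991, -0.0], [0.991, 0.133, 0.001], [0.001, -0.0, -1.0]]
contact_force: [0.2, -1.0, -0.7]
gripper_width: 0.004
grip_force: 0.0
```

>>> apply_moves([
  {"xyz": [0, 0.05, 0], "delta_rot": [0, 0, 0]},
  {"xyz": [0, 0.04, 0], "delta_rot": [0, 0, 0]},
  {"xyz": [0, 0, 0], "delta_rot": [0, 0, 0]},
  {"xyz": [0, 0, 0], "delta_rot": [0, 0, 0]},
  {"xyz": [0, 0, 0], "delta_rot": [0, 0, 0]},
])

```text
t: 23.82
tcp_pos: [0.5674, -0.2385, 0.0874]
tool_rot: [[-0.131, 0.991, 0.0], [0.991, 0.131, -0.0], [-0.0, -0.0, -1.0]]
contact_force: [0.8, 0.1, 0.2]
gripper_width: 0.005
grip_force: 0.0
```

>>> apply_moves([
  {"xyz": [0, 0.04, 0], "delta_rot": [0, 0, 0]},
  {"xyz": [0, 0, 0], "delta_rot": [0, 0, 0]},
  {"xyz": [0, 0, 0], "delta_rot": [0, 0, 0]},
])

```text
t: 24.07
tcp_pos: [0.5689, -0.2381, 0.0873]
tool_rot: [[-0.131, 0.991, 0.0], [0.991, 0.131, -0.0], [-0.0, 0.0, -1.0]]
contact_force: [-0.1, 0.7, 0.4]
gripper_width: 0.005
grip_force: 0.1
```

>>> apply_moves([
  {"xyz": [0, 0.03, 0], "delta_rot": [0, 0, 0]},
  {"xyz": [0, 0, 0], "delta_rot": [0, 0, 0]},
  {"xyz": [0, 0, 0], "delta_rot": [0, 0, 0]},
])

```text
t: 24.32
tcp_pos: [0.5698, -0.2379, 0.0872]
tool_rot: [[-0.132, 0.991, 0.0], [0.991, 0.132, -0.0], [-0.0, 0.0, -1.0]]
contact_force: [-0.2, -0.6, 0.1]
gripper_width: 0.002
grip_force: 0.1
```

>>> apply_moves([
  {"xyz": [0, 0.02, 0], "delta_rot": [0, 0, 0]},
  {"xyz": [0, 0, 0], "delta_rot": [0, 0, 0]},
  {"xyz": [0, 0, 0], "delta_rot": [0, 0, 0]},
])

```text
t: 24.57
tcp_pos: [0.5701, -0.2379, 0.0871]
tool_rot: [[-0.131, 0.991, -0.0], [0.991, 0.131, -0.0], [-0.0, -0.0, -1.0]]
contact_force: [-2.2, 0.3, 1.1]
gripper_width: 0.006
grip_force: 1.1
```

It had sprung back about 1 mm. It's at the stop again with 2 N, so I'll retreat very slowly this time.

>>> apply_moves([
  {"xyz": [0, -0.005, 0], "delta_rot": [0, 0, 0]},
  {"xyz": [0, -0.005, 0], "delta_rot": [0, 0, 0]},
  {"xyz": [0, -0.005, 0], "delta_rot": [0, 0, 0]},
  {"xyz": [0, -0.005, 0], "delta_rot": [0, 0, 0]},
  {"xyz": [0, -0.005, 0], "delta_rot": [0, 0, 0]},
  {"xyz": [0, -0.005, 0], "delta_rot": [0, 0, 0]},
  {"xyz": [0, -0.01, 0], "delta_rot": [0, 0, 0]},
  {"xyz": [0, -0.01, 0], "delta_rot": [0, 0, 0]},
])

```text
t: 25.23
tcp_pos: [0.5689, -0.2379, 0.0872]
tool_rot: [[-0.132, 0.991, 0.0], [0.991, 0.132, -0.0], [-0.0, 0.0, -1.0]]
contact_force: [0.6, 0.3, 0.5]
gripper_width: 0.006
grip_force: 0.0
```

```bash
python3 -c "
from h import *
t=chk();cv2.imwrite('pics/s11.png',t);print(observe()['grip_force'])"
```

```text
25.2333 [ 0.5689 -0.2379  0.0872] F [0.6186 0.2663 0.4756] q [ 48.4389  27.185  -38.9655  90.4609  17.9548  68.7415  13.5767] in tool [-0.1002 -0.0122] yaw 97.56799227834254
hull bottom [330. 304.] free corner angle 277
0.0
```

>>> apply_moves([
  {"xyz": [0, -0.02, 0], "delta_rot": [0, 0, 0]},
  {"xyz": [0, -0.04, 0], "delta_rot": [0, 0, 0]},
  {"xyz": [0, -0.1, 0], "delta_rot": [0, 0, 0]},
  {"xyz": [0, -0.3, 0], "delta_rot": [0, 0, 0]},
  {"xyz": [0, -0.7, 0], "delta_rot": [0, 0, 0]},
  {"xyz": [0, -0.7, -0.5], "delta_rot": [0, 0, 0]},
  {"xyz": [0, 0, -0.9], "delta_rot": [0, 0, 0]},
  {"xyz": [0, 0, -0.9], "delta_rot": [0, 0, 0]},
])

```text
t: 25.95
tcp_pos: [0.511, -0.2459, 0.1564]
tool_rot: [[-0.13, 0.992, -0.002], [0.992, 0.13, -0.0], [0.0, -0.002, -1.0]]
contact_force: [0.7, -0.2, 0.1]
gripper_width: 0.006
grip_force: 0.0
```

>>> apply_moves([
  {"xyz": [0, 0, -0.7], "delta_rot": [0, 0, 0]},
  {"xyz": [0, 0, 0], "delta_rot": [0, 0, 0]},
  {"xyz": [0, 0, 0], "delta_rot": [0, 0, 0]},
  {"xyz": [0, 0, 0], "delta_rot": [0, 0, 0]},
  {"xyz": [0, 0, 0], "delta_rot": [0, 0, 0]},
])

```text
t: 26.37
tcp_pos: [0.5126, -0.2453, 0.1759]
tool_rot: [[-0.131, 0.991, -0.002], [0.991, 0.131, 0.001], [0.001, -0.002, -1.0]]
contact_force: [-0.8, -0.3, 0.9]
gripper_width: 0.01
grip_force: 0.0
```

```bash
python3 - <<'E'
from h import *
t=chk();cv2.imwrite('pics/s12.png',t)
for n in("s10","s11","s12"):
    im=cv2.imread(f"pics/{n}.png").astype(float);h=cv2.cvtColor(im.astype(np.uint8),cv2.COLOR_BGR2HSV)
    m=cv2.inRange(h,(17,140,90),(28,255,255));
    # mean right edge of yellow over rows 255-295, sat-weighted
    w=np.clip(h[255:295,320:345,1].astype(float)-90,0,100)/100
    print(n,[int(np.nonzero(m[v,:380])[0].max()) for v in range(252,300,6)],w.sum(1).mean())
E
```

```text
26.3667 [ 0.5126 -0.2453  0.1759] F [-0.7502 -0.317   0.9355] q [ 55.3818  16.893  -41.2069  91.7407  11.3785  75.7735  20.1201] in tool [-0.1001 -0.0689] yaw 97.5491729567287
hull bottom [330. 304.] free corner angle 277
s10 [335, 335, 334, 333, 333, 332, 332, 331] 9.8565
s11 [336, 336, 335, 334, 334, 333, 333, 332] 9.90525
s12 [336, 336, 335, 334, 334, 333, 333, 332] 9.95175
```

The door stayed at the stop after the slow retreat: the edge pixels match those at contact. Handing in.

```bash
python3 -c "
from station import ticket
print(ticket.hand_in())"
```

```text
the job is handed in; nothing more can be done
None
```

The guard door is hung fully down on both hinge pins and shut against the stop post, and the job is handed in at about 26 s of robot time; I saw no contact with the jar, glue tube or wood slices, but didn't check their positions again at the end.

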